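# Check the gap gauges and put them up on their stand

### The job

Check the flat gap gauges lying on the log book: slide each one, blade tip first and lying flat on the ledge, into the station's bay of its own colour until the black line on its blade is level with the front face of the steel jaw, no deeper. With all of them set at their lines, push the black lever right over, away from you, to clamp, leave it over for three seconds while the reading settles, then pull it right back to release. Then take the gauges out and lay each one in a berth of the raised stand, flat across both bars, between the pins and with its handle about midway between the bars; leave the glassware where it is.

Things in the scene. Friction and masses are not known exactly. Their poses are not given: they have to be found in the camera images.
- red_gauge: red flat gauge, loose, about 0.12 kg: a steel blade 120 mm long, 36 wide, 4 thick, at first flat on the open log book (top 13 above the worktop), with an upright red handle on it (46 along it, 14 across, top 46 above the underside). Origin under the blade, handle centre; x along the blade (tip at x = +75, tail at x = -45), z up. A black line crosses the blade 40 before the tip (x = +35). May be absent.
- yellow_gauge: yellow flat gauge, loose, about 0.12 kg: a steel blade 120 mm long, 36 wide, 4 thick, at first flat on the open log book (top 13 above the worktop), with an upright yellow handle on it (46 along it, 14 across, top 46 above the underside). Origin under the blade, handle centre; x along the blade (tip at x = +75, tail at x = -45), z up. A black line crosses the blade 40 before the tip (x = +35). May be absent.
- blue_gauge: blue flat gauge, loose, about 0.12 kg: a steel blade 120 mm long, 36 wide, 4 thick, at first flat on the open log book (top 13 above the worktop), with an upright blue handle on it (46 along it, 14 across, top 46 above the underside). Origin under the blade, handle centre; x along the blade (tip at x = +75, tail at x = -45), z up. A black line crosses the blade 40 before the tip (x = +35). May be absent.
- red_line (a point): middle of the black line on the red gauge's blade, on its upper face
- yellow_line (a point): middle of the black line on the yellow gauge's blade, on its upper face
- blue_line (a point): middle of the black line on the blue gauge's blade, on its upper face
- red_bay (a point): the left bay of the station, marked by a red plate on the grey cover behind the jaw: point on the ledge, in the middle of the bay, directly below the jaw's front face. x points into the gap (away from the robot), z up. 
- station: the grey and steel gap checking station, fixed; origin on the worktop below the middle bay's point, x into the gap. Ledge 30 mm above the worktop, from x = -85 to a back wall at x = +57. Gap below the open jaw 9.5 high, bays 46 wide between side walls, 70 apart. Jaw and cover tops 59 above the worktop. No stop at the right depth: a blade pushed home is 17 too deep
- yellow_bay (a point): the middle bay of the station, marked by a yellow plate on the grey cover behind the jaw: point on the ledge, in the middle of the bay, directly below the jaw's front face. x points into the gap (away from the robot), z up. 
- blue_bay (a point): the right bay of the station, marked by a blue plate on the grey cover behind the jaw: point on the ledge, in the middle of the bay, directly below the jaw's front face. x points into the gap (away from the robot), z up. 
- lever (a joint): the station's black clamp lever at its right-hand end: 0 leans to the robot (jaw open), 1.0 rad leans away (jaw lowered 4 mm onto the blades, 1.5 mm short of touching them); light (about 1 N at its ball), stays where it is left, stops at 0 and 1.0
- lever_tip (a point): centre of the 26 mm ball on the lever's end; the lever is a straight 10 mm rod, 80 from pivot to ball centre, and swings in the station's x-z plane, 0.5 rad to either side of upright; the pivot is 34 mm above the worktop, 150 to the right of the middle bay and 20 in front of the jaw's face, on a block 50 wide whose top is 37 above the worktop
- left_berth (a point): the left berth of the raised blue stand with two steel bars: point level with the bars' tops (60 mm above the worktop), in the middle of the berth. x runs along the length of a gauge lying in it, away from the robot, z up. 
- stand: the raised stand, fixed; origin on the worktop below the middle berth. Two bars, 10 mm wide, at x = -35 and +35, open between, tops 60 up; on each bar two round pins, 6 thick, 14 high, stand 25 to either side of each berth's middle (44 clear). Berths 70 apart. Any gauge may lie in any berth
- middle_berth (a point): the middle berth of the raised blue stand with two steel bars: point level with the bars' tops (60 mm above the worktop), in the middle of the berth. x runs along the length of a gauge lying in it, away from the robot, z up. 
- right_berth (a point): the right berth of the raised blue stand with two steel bars: point level with the bars' tops (60 mm above the worktop), in the middle of the berth. x runs along the length of a gauge lying in it, away from the robot, z up. 
- beaker: glass beaker, 73 mm wide, 93 tall, bystander; origin under its centre
- cylinder: measuring cylinder, 173 mm tall, bystander; origin under its foot
There are look-alikes about, which are no part of the job. What is shaped like the red_gauge but green is not meant.

How it is judged (in metres and radians):
On the way, in this order (a step that is already met when the one before it is completed fails the run):
1. every gauge lies in the bay of its colour with its line level with the jaw's front face (within 6 mm) (x of red_line in the frame of red_bay between -0.006 and 0.006 m and y of red_line in the frame of red_bay between -0.01 and 0.01 m and z of red_gauge in the frame of red_bay between -0.003 and 0.005 m and angle between the x axis of red_gauge and the x axis of red_bay, either way round below 0.2 rad and x of yellow_line in the frame of yellow_bay between -0.006 and 0.006 m and y of yellow_line in the frame of yellow_bay between -0.01 and 0.01 m and z of yellow_gauge in the frame of yellow_bay between -0.003 and 0.005 m and angle between the x axis of yellow_gauge and the x axis of yellow_bay, either way round below 0.2 rad and x of blue_line in the frame of blue_bay between -0.006 and 0.006 m and y of blue_line in the frame of blue_bay between -0.01 and 0.01 m and z of blue_gauge in the frame of blue_bay between -0.003 and 0.005 m and angle between the x axis of blue_gauge and the x axis of blue_bay, either way round below 0.2 rad), for 0.3 s.
2. the lever is right over (beyond 0.85 rad) while all gauges are still at their lines, and stays so for 2.5 s (all of step 1 and value of joint lever above 0.85 rad), for 2.5 s.
3. the lever is pulled right back (below 0.15 rad) (value of joint lever below 0.15 rad), for 0.2 s.
At the end, for the whole second after the job is handed in: every gauge lies at rest flat in a berth of the raised stand (handle within 30 mm of midway between the bars, within 12 mm of the berth's middle line, on the bars, tilted less than 0.1 rad), and the lever is back (below 0.15 rad) (((x of red_gauge in the frame of left_berth between -0.03 and 0.03 m and y of red_gauge in the frame of left_berth between -0.012 and 0.012 m and z of red_gauge in the frame of left_berth between -0.003 and 0.005 m) or (x of red_gauge in the frame of middle_berth between -0.03 and 0.03 m and y of red_gauge in the frame of middle_berth between -0.012 and 0.012 m and z of red_gauge in the frame of middle_berth between -0.003 and 0.005 m) or (x of red_gauge in the frame of right_berth between -0.03 and 0.03 m and y of red_gauge in the frame of right_berth between -0.012 and 0.012 m and z of red_gauge in the frame of right_berth between -0.003 and 0.005 m)) and angle between each of red_gauge, yellow_gauge, blue_gauge's own z axis and vertical below 0.1 rad and linear speed of each of red_gauge, yellow_gauge, blue_gauge below 0.02 m/s and ((x of yellow_gauge in the frame of left_berth between -0.03 and 0.03 m and y of yellow_gauge in the frame of left_berth between -0.012 and 0.012 m and z of yellow_gauge in the frame of left_berth between -0.003 and 0.005 m) or (x of yellow_gauge in the frame of middle_berth between -0.03 and 0.03 m and y of yellow_gauge in the frame of middle_berth between -0.012 and 0.012 m and z of yellow_gauge in the frame of middle_berth between -0.003 and 0.005 m) or (x of yellow_gauge in the frame of right_berth between -0.03 and 0.03 m and y of yellow_gauge in the frame of right_berth between -0.012 and 0.012 m and z of yellow_gauge in the frame of right_berth between -0.003 and 0.005 m)) and ((x of blue_gauge in the frame of left_berth between -0.03 and 0.03 m and y of blue_gauge in the frame of left_berth between -0.012 and 0.012 m and z of blue_gauge in the frame of left_berth between -0.003 and 0.005 m) or (x of blue_gauge in the frame of middle_berth between -0.03 and 0.03 m and y of blue_gauge in the frame of middle_berth between -0.012 and 0.012 m and z of blue_gauge in the frame of middle_berth between -0.003 and 0.005 m) or (x of blue_gauge in the frame of right_berth between -0.03 and 0.03 m and y of blue_gauge in the frame of right_berth between -0.012 and 0.012 m and z of blue_gauge in the frame of right_berth between -0.003 and 0.005 m)) and value of joint lever below 0.15 rad); the robot touches nothing.
It fails at once if the glass beaker is knocked or shifted by more than 30 mm (distance of beaker from where it was at the start of the episode above 0.03 m).
It fails at once if the measuring cylinder is knocked or shifted by more than 30 mm (distance of cylinder from where it was at the start of the episode above 0.03 m).
Of red_gauge, yellow_gauge, blue_gauge only 2 to 3 are there at a start; the rules pass over those that are not, and their reading is None.
At some moment in a run one of red_gauge, yellow_gauge, blue_gauge may be knocked a few centimetres aside while the robot is not near it.
It also fails if it takes over 210 s, if anything falls off the work surface, if the arm or the gripper's body presses on something with over 40 N, if the wrist force passes 120 N, or if a joint passes its speed limit or range.

### The arm

A 6-joint arm with a two-finger parallel gripper is mounted at the origin on a cart in front of the work surface, level with it; the furniture and walls round the work are solid. World frame = base frame: x ahead of the robot, y to its left, z up, the work surface at z = 0. Lengths are in m, angles in degrees, forces in N, time in s.
With the tool pointing down it reaches from about 0.4 to 0.825 m from the base axis. Payload 7 kg.
Tool frame: the origin (TCP) lies midway between the tips of the shut fingers; the grasp point (between the pads) lies 19 mm behind it; z points along the fingers, y is the direction in which the jaws open and shut (so a half turn about z gives the same grasp; the last joint's range is limited). The gripper opens to 88 mm and grips with 3 to 60 N. Pads are 19 mm wide; open, the fingers measure 130 mm over their backs; the gripper's body (78 mm by 193 mm) begins 47 mm behind the grasp point.
Start: joints at [89.788, 20.546, 0.682, 0, -70.136, -16.507], TCP at [0.194, 0.646, 0.227] pointing down, gripper open.
Joint ranges: [-176.03, 176.03], [-82.01, 121.73], [-58.28, 71.71], [-173.87, 95.51], [-174.79, -0.11], [-173.66, 173.66]. Speed limits (degrees/s): [136.94, 136.94, 172.46, 180, 180, 180].

### API

Orientations are given as [roll, pitch, yaw] about the fixed x, y, z axes, in that order (R = Rz(yaw) Ry(pitch) Rx(roll)).
In Python, from plant import ctrl gives the robot as it stands. The module is installed in compiled form; this text tells all that it offers.
- The arm moves only by the tool arm_command, never from a script. Its argument "targets" is a list that holds one entry, the list of rows, each a list of 7 numbers: the turn, a rotation vector about the world's x, y, z in rad, then the shift along the world's x, y, z in cm, then the opening, from 0 (shut) to 1 (fully open). A call has 1 to 8 rows; each row is the pose to reach, as a shift and turn from the pose commanded when the call began; what a row does not reach only later rows make up. A row lasts 1/12 s, in which the tool goes at most 41.7 mm and 7.16 degrees, less where a joint would pass 70% of its speed; a pose out of reach is approached as far as the arm can. A call with a gripper value outside its range is refused whole. The fingers move at their own pace and stop on an object; the grip force is fixed at half the most. Time passes only in rows, so rows that repeat a pose let the fingers close. It gives the time, the measured TCP pose, the force and the opening at its end, in the units of the state.
- ctrl.get_obs(): the state, without advancing time (a new reading comes with each control period).
- ctrl.snapshot(name): name is "scene" or "top"; returns the picture (400x640x3 uint8, blue, green, red); there is no depth.
- ctrl.camera_model(name): a dict with "K" (3x3 intrinsics, pixels), "distortion" ([k1, k2, p1, p2, k3] as OpenCV has them; the pictures are not rectified), "xyz" and "rotation" of the camera in the world. Camera axes: x right, y up, looking along -z (the intrinsics and any distortion apply to the point x, -y, -z); pixel columns grow to the right and rows downward; lengths in m; the calibration is good to about 2 mm. A picture is of the moment at which its call begins. camera_model takes no time and is no camera call.
- ctrl.close_job(): hands the job in, once; it reports no verdict.
The state is a dict: "clock": time; "joint_pos": joint angles; "qvel": joint speeds; "tau": joint torques, N m; "tool_pos": TCP position; "orientation": TCP orientation; "force": force on the tool from outside, world axes, zero at the start; "moment": the same for the moment, N m; "opening": finger opening in m.
Only numpy, scipy, OpenCV 4.12 (cv2) and the standard library are available. Lean on these libraries where they do the work, as an engineer would, in place of code of your own. Each camera call takes 0.05 s, during which the arm holds its last target. There are 200 camera calls.

## Working session

There is one attempt and no reset: what is moved stays moved. The work goes in short steps, Python scripts to look and compute and a tool call to move; the robot and the scene stay as the last step left them, time stands still between calls to the robot, and variables do not carry over. Pictures are saved under pics/ and viewed, about 12 in all and at most 16, crops included, and the job is handed in when it is done.

Besides the shell and the picture viewer there is one more tool, called after "Emit:" as name(argument=value, ...) on one line, values as JSON. arm_command: Moves the arm, as the interface text tells. Its arguments: {"type":"object","properties":{"targets":{"type":"array","items":{"type":"array","items":{"type":"array","items":{"type":"number"}}}}},"required":["targets"]}

```bash
mkdir -p pics; cat > h.py <<'E'
import numpy as np, cv2
from plant import ctrl
def cam(n):
    m=ctrl.camera_model(n); return np.array(m["K"],float),np.array(m["distortion"],float),np.array(m["xyz"],float),m["rotation"]
def rot(r):
    r=np.array(r,float)
    if r.shape==(3,3): return r
    from scipy.spatial.transform import Rotation as R
    return (R.from_quat(r) if r.size==4 else R.from_euler('xyz',r,degrees=True)).as_matrix()
def px2w(n,pts,z):
    "pixels -> world points on the plane z"
    K,d,t,r=cam(n);R=rot(r)
    u=cv2.undistortPoints(np.array(pts,float).reshape(-1,1,2),K,d).reshape(-1,2)
    v=np.c_[u[:,0],-u[:,1],-np.ones(len(u))]@R.T
    s=(np.broadcast_to(z,len(u))-t[2])/v[:,2]
    return t+v*s[:,None]
def w2px(n,P):
    K,d,t,r=cam(n);R=rot(r)
    c=(np.array(P,float).reshape(-1,3)-t)@R; c=c*[1,-1,-1]
    return cv2.projectPoints(c,np.zeros(3),np.zeros(3),K,d)[0].reshape(-1,2)
def shot(n,name,crop=None,s=1):
    im=ctrl.snapshot(n)
    cv2.imwrite(f'pics/{name}_raw.png',im)
    if crop: x0,y0,x1,y1=crop; im=im[y0:y1,x0:x1]
    if s!=1: im=cv2.resize(im,None,fx=s,fy=s,interpolation=cv2.INTER_CUBIC)
    cv2.imwrite(f'pics/{name}.png',im); return im
E
python3 - <<'E'
from h import *
print(ctrl.get_obs())
for n in("scene","top"): print(n,ctrl.camera_model(n)); shot(n,n+'0',s=1.25)
E
```

```text
{'clock': 0.0, 'joint_pos': array([ 8.97879852e+01,  2.05894274e+01,  6.34726876e-01, -2.11946933e-02,
       -7.01361892e+01, -1.65055823e+01]), 'qvel': array([-0.06062676,  0.00675879,  0.09166657, -0.06511252,  0.05654851,
        0.03111221]), 'tau': array([-1.18912860e-03, -5.82718134e+01,  2.93078935e+01,  6.99760392e+00,
        6.88961009e-03, -1.47287392e-04]), 'tool_pos': array([0.19406019, 0.64599318, 0.22564921]), 'orientation': array([ 1.79907194e+02, -6.72163053e-03, -1.67248091e+01]), 'force': array([-0.50768111,  0.74640797,  0.01671908]), 'moment': array([ 0.00667761,  0.01158037, -0.02281038]), 'opening': 0.08763576415685213}
scene {'K': array([[369.58377736,   0.        , 325.38921289],
       [  0.        , 369.58377736, 200.26509465],
       [  0.        ,   0.        ,   1.        ]]), 'distortion': array([0.01746226, 0.        , 0.        , 0.        , 0.        ]), 'xyz': array([0.26357689, 0.52629078, 1.1847715 ]), 'rotation': array([  32.66135445,   -0.20132884, -154.11486529])}
top {'K': array([[368.72953977,   0.        , 319.31722812],
       [  0.        , 368.72953977, 202.56526425],
       [  0.        ,   0.        ,   1.        ]]), 'distortion': array([-0.07416886,  0.        ,  0.        ,  0.        ,  0.        ]), 'xyz': array([ 0.35319576, -0.09477863,  1.25265403]), 'rotation': array([  9.83938441,  -1.53438821, -88.61241215])}
```

View pics/scene0.png

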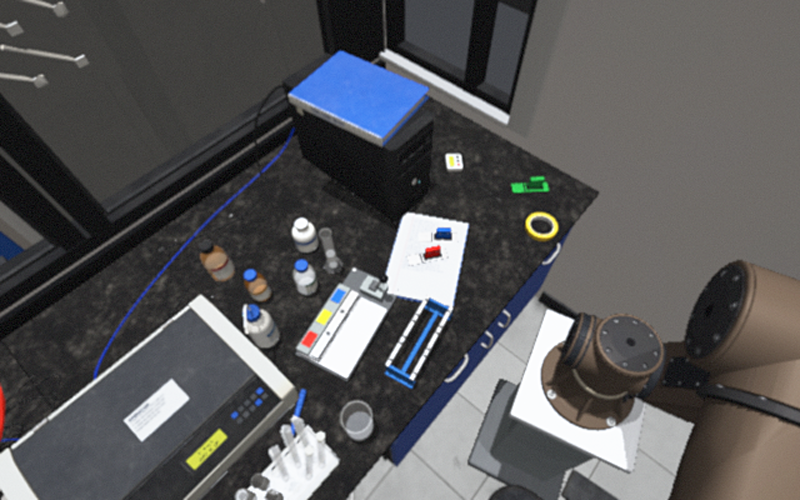

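View pics/top0.png

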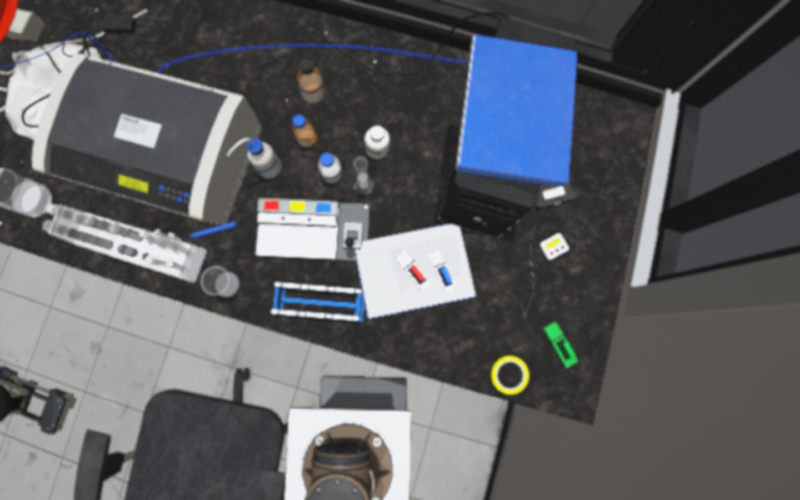

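The pictures show a red gauge (top ≈(418,272) of the 800-wide picture) and a blue gauge (≈(445,272)) on the log book, with no yellow gauge. Possible mix-ups are the green gauge at (562,343), the yellow tape roll at (510,375), the yellow-marked card at (554,246), and the blue pen at (213,230). The station is at (300,228), its lever near (350,242), the stand at (318,302), the beaker at (220,281) and the cylinder at (363,180). Next is a close crop.

```bash
python3 - <<'E'
from h import *
im=cv2.imread('pics/top0_raw.png')
im=cv2.imread('pics/top0_raw.png')[150:265,195:395]
cv2.imwrite('pics/topc.png',cv2.resize(im,None,fx=4,fy=4,interpolation=cv2.INTER_CUBIC))
E
```

```text
(no output)
```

View pics/topc.png

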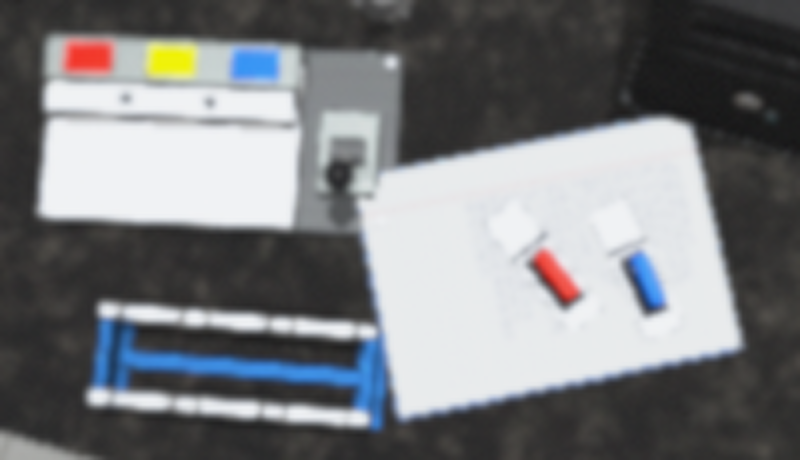

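The crop confirms the red gauge (handle (556,277), line (536,243)) and blue gauge (handle (647,281), line (628,250)). Both have their tips pointing up and left in the picture, away from the robot.

```bash
cat >> h.py <<'E'
def C(p): return [[195+(x-1.5)/4,150+(y-1.5)/4] for x,y in p]
def blob(im,col,box):
    hsv=cv2.cvtColor(im,cv2.COLOR_BGR2HSV); x0,y0,x1,y1=box
    m=cv2.inRange(hsv,(100,110,50),(125,255,255)) if col=='blue' else cv2.inRange(hsv,(0,120,50),(10,255,255))|cv2.inRange(hsv,(170,120,50),(180,255,255))
    k=np.zeros_like(m);k[y0:y1,x0:x1]=m[y0:y1,x0:x1]
    ys,xs=np.nonzero(k);return np.array([xs.mean(),ys.mean()]),len(xs)
E
python3 - <<'E'
from h import *
np.set_printoptions(precision=4,suppress=True)
def s(l,p,z): print(l,px2w('top',C(p),z)[:,:2].tolist() if 0 else px2w('top',C(p),z)[:,:2].round(4).tolist())
s('plates',[(89,57),(172,60),(255,65)],.059)
s('jaw',[(42,112),(297,123)],.059)
s('ledge front',[(38,216),(296,229)],.03)
s('ball',[(340,173)],.104)
s('bars far/near',[(100,310),(378,331),(88,397),(370,418)],.06)
s('handles',[(556,277),(647,281)],.059)
s('lines',[(536,243),(628,250)],.017)
top=cv2.imread('pics/top0_raw.png');sc=cv2.imread('pics/scene0_raw.png')
for c,b in(('red',(315,200,345,225)),('blue',(345,200,370,232))):
    p,n=blob(top,c,b);print('top',c,p,n,px2w('top',[p],.055)[0])
for c,b in(('red',(330,190,360,212)),('blue',(345,178,370,196))):
    p,n=blob(sc,c,b);print('scene',c,p,n,px2w('scene',[p],.045)[0])
print('beaker,cyl', px2w('top',[(219/1.25,283/1.25),(363/1.25,186/1.25)],[.0,.0]))
print('box corner',px2w('top',[(441/1.25,215/1.25),(495/1.25,232/1.25)],0))
E
```

```text
plates [[0.6824, 0.2241], [0.6817, 0.1543], [0.6794, 0.0847]]
jaw [[0.6341, 0.2597], [0.6308, 0.0473]]
ledge front [[0.5513, 0.2647], [0.5465, 0.0472]]
ball [[0.5807, 0.0059]]
bars far/near [[0.4707, 0.1995], [0.4602, -0.0264], [0.4004, 0.2045], [0.3902, -0.0226]]
handles [[0.5083, -0.1698], [0.507, -0.2444]]
lines [[0.5424, -0.1549], [0.5385, -0.2332]]
top red [333.3966 218.7931] 58 [ 0.5091 -0.1693  0.055 ]
top blue [356.1061 219.9545] 66 [ 0.5073 -0.244   0.055 ]
scene red [345.7444 201.1111] 90 [ 0.5104 -0.1621  0.045 ]
scene blue [354.5567 186.0928] 97 [ 0.5081 -0.2377  0.045 ]
beaker,cyl [[ 0.4745  0.3671  0.    ]
 [ 0.7613 -0.0161  0.    ]]
box corner [[ 0.6836 -0.238   0.    ]
 [ 0.6394 -0.3907  0.    ]]
```

```bash
cat >> h.py <<'E'
def T(x,y,yaw,z=0):
    c,s=np.cos(np.radians(yaw)),np.sin(np.radians(yaw)); return lambda P:np.array(P,float)@np.array([[c,s,0],[-s,c,0],[0,0,1]])+[x,y,z]
def rect(x0,x1,y0,y1,z): return [(x0,y0,z),(x1,y0,z),(x1,y1,z),(x0,y1,z)]
def overlay(n,raw,out,crop,s,polys,pts=()):
    x0,y0,x1,y1=crop; im=cv2.resize(raw[y0:y1,x0:x1],None,fx=s,fy=s,interpolation=cv2.INTER_CUBIC)
    f=lambda P:np.round(((w2px(n,P)-[x0,y0]+.5)*s-.5)*16).astype(np.int32)
    for P,c in polys: cv2.polylines(im,[f(P)],True,c,1,cv2.LINE_AA,4)
    for p in pts: cv2.circle(im,tuple(int(v) for v in f(p)[0]),3*16,(255,0,255),-1,cv2.LINE_AA,4)
    cv2.imwrite(out,im)
def gauge(x,y,yaw,z): 
    t=T(x,y,yaw,z); return [(t(rect(-.045,.075,-.018,.018,.004)),(0,200,0)),(t(rect(-.023,.023,-.007,.007,.046)),(0,255,255)),(t([(.035,-.018,.004),(.035,.018,.004)]),(0,0,255))]
def station(x,y,yaw):
    t=T(x,y,yaw); g=(0,160,0); P=[(t(rect(-.085,0,-.105,.105,.03)),g),(t([(0,-.105,.059),(0,.105,.059)]),(255,0,255))]
    b=t([(-.02-.08*np.sin(.5),-.15,.034+.08*np.cos(.5))]); a=np.linspace(0,6.28,24)
    P.append((b+np.c_[.013*np.cos(a),.013*np.sin(a),0*a],(0,255,255))); return P
def stand(x,y,yaw):
    t=T(x,y,yaw); P=[(t(rect(q-.005,q+.005,-.113,.113,.06)),(0,160,0)) for q in(-.035,.035)]
    for q in(-.035,.035):
        for b in(-.07,0,.07):
            for w in(-.025,.025): P.append((t([(q,b+w,.06),(q,b+w,.074)]),(0,0,255)))
    return P
E
python3 - <<'E'
from h import *
im=cv2.imread('pics/top0_raw.png')
for c,b in(('red',(315,200,345,225)),('blue',(345,200,370,232))):
    hsv=cv2.cvtColor(im,cv2.COLOR_BGR2HSV);x0,y0,x1,y1=b
    m=cv2.inRange(hsv,(100,110,50),(125,255,255)) if c=='blue' else cv2.inRange(hsv,(0,120,50),(10,255,255))|cv2.inRange(hsv,(170,120,50),(180,255,255))
    ys,xs=np.nonzero(m[y0:y1,x0:x1]);w=px2w('top',np.c_[xs+x0,ys+y0],.055)[:,:2];u,s,v=np.linalg.svd(w-w.mean(0));print(c,np.degrees(np.arctan(v[0,1]/v[0,0])))
P=station(.633,.1545,-1.1)+stand(.4304,.0888,-2.65)+gauge(.508,-.1695,23.6,.013)+gauge(.507,-.244,19.6,.013)
overlay('top',im,'pics/ov0.png',(195,150,395,265),4,P)
E
```

```text
red 38.49063410042776
blue 25.543806211750784
```

View pics/ov0.png

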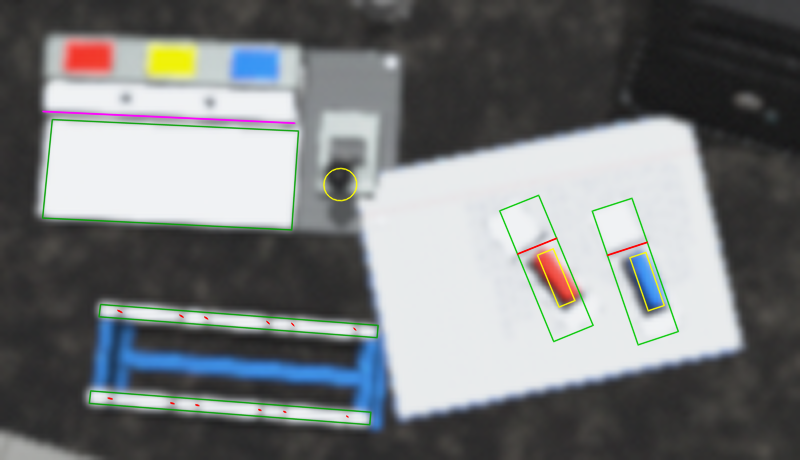

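Station and stand outlines fit; the gauge yaws need correcting (about 38° for red, 25.5° for blue). I'll check with an enlarged, contrast-stretched crop from both cameras.

```bash
python3 - <<'E'
from h import *
out=[]
R=dict(red=(.508,-.1695,37.5,.013),blue=(.507,-.244,25.5,.013))
P=gauge(*R['red'])+gauge(*R['blue'])
for n,crop in(('top',(310,192,375,242)),('scene',(318,175,383,225))):
    im=cv2.imread(f'pics/{n}0_raw.png').astype(float)
    im=np.clip((im-120)*1.9,0,255).astype(np.uint8)
    overlay(n,im,'pics/t.png',crop,6,P); a=cv2.imread('pics/t.png')
    overlay(n,im,'pics/t.png',crop,6,[]); out.append(np.vstack([cv2.imread('pics/t.png')[:299],a[:299]]))
cv2.imwrite('pics/ov1.png',np.hstack(out))
print(out[0].shape)
E
```

```text
(598, 390, 3)
```

View pics/ov1.png

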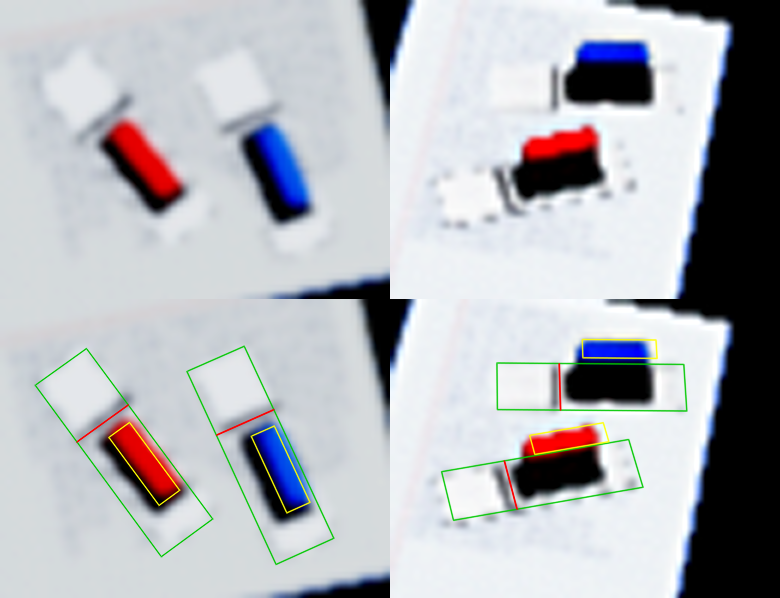

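Red gauge ≈ (0.511, -0.170) yaw 37.5°, blue ≈ (0.510, -0.2455) yaw 25.5°, with overlays in both cameras agreeing to about 3 mm. Moving above red.

Emit:
arm_command(targets=[[[0,0,-0.35,7,-13,0,1],[0,0,-0.7,14,-26,0,1],[0,0,-0.7,14,-26,0,0.6],[0,0,-0.7,14,-26,0,0.6],[0,0,-0.7,14,-26,0,0.6],[0,0,-0.7,14,-26,0,0.6],[0,0,-0.7,14,-26,0,0.6],[0,0,-0.7,14,-26,0,0.6]]])

```text
clock: 0.77
tool_pos: [0.3354, 0.3812, 0.2266]
orientation: [179.9, -0.0, -57.0]
force: [-0.4, -0.3, -1.2]
opening: 0.0549
```

Emit:
arm_command(targets=[[[0,0,-0.75,7,-28,0,0.6],[0,0,-0.75,7,-28,0,0.6],[0,0,-0.75,7,-28,0,0.6],[0,0,-0.75,7,-28,0,0.6],[0,0,-0.75,7,-28,0,0.6],[0,0,-0.75,7,-28,0,0.6],[0,0,-0.75,7,-28,0,0.6],[0,0,-0.75,7,-28,0,0.6]]])

```text
clock: 1.43
tool_pos: [0.4041, 0.1012, 0.2264]
orientation: [180.0, -0.1, -100.1]
force: [-1.0, -0.1, -0.9]
opening: 0.0528
```

Emit:
arm_command(targets=[[[0,0,-0.75,10.7,-27.6,0,0.6],[0,0,-0.75,10.7,-27.6,0,0.6],[0,0,-0.75,10.7,-27.6,0,0.6],[0,0,-0.75,10.7,-27.6,0,0.6],[0,0,-0.75,10.7,-27.6,0,0.6],[0,0,-0.75,10.7,-27.6,0,0.6],[0,0,-0.75,10.7,-27.6,0,0.6],[0,0,-0.75,10.7,-27.6,0,0.6]]])

```text
clock: 2.1
tool_pos: [0.5124, -0.1745, 0.2255]
orientation: [180.0, -0.1, -143.0]
force: [0.4, 0.8, 0.7]
opening: 0.0525
```

Emit:
arm_command(targets=[[[0,0,0,0,0.3,-4,0.6],[0,0,0,0,0.3,-8,0.6],[0,0,0,0,0.3,-12,0.6],[0,0,0,0,0.3,-12,0.6],[0,0,0,0,0.3,-12,0.6]]])

```text
clock: 2.52
tool_pos: [0.5098, -0.1667, 0.1054]
orientation: [179.8, -0.3, -142.7]
force: [1.1, -0.2, 1.2]
opening: 0.0521
```

```bash
python3 - <<'E'
from h import *
o=ctrl.get_obs();print(o['tool_pos'],o['orientation'],o['joint_pos'])
P=gauge(.511,-.170,37.5,.013)+gauge(.510,-.2455,25.5,.013)
out=[]
for n,crop in(('top',(300,182,380,247)),('scene',(308,165,388,230))):
    im=ctrl.snapshot(n); cv2.imwrite(f'pics/{n}1_raw.png',im)
    im=np.clip((im.astype(float)-60)*1.4,0,255).astype(np.uint8)
    overlay(n,im,'pics/t.png',crop,5,P); out.append(cv2.imread('pics/t.png'))
cv2.imwrite('pics/ov2.png',np.hstack(out))
E
```

```text
[ 0.50983282 -0.16666889  0.10537949] [ 179.84535308   -0.25233291 -142.73771955] [ 2.85988693e+00  1.42507710e+01 -2.58340529e+01  1.94819790e-02
 -5.02107506e+01 -5.56104534e+01]
```

View pics/ov2.png

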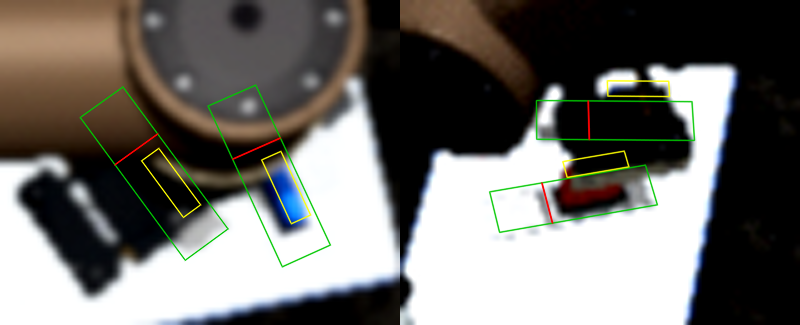

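The gripper is over the red handle with both gauges unmoved (arm occludes part of them). Descending and gripping.

Emit:
arm_command(targets=[[[0,0,0,0.1,-0.3,-3.5,0.6],[0,0,0,0.1,-0.3,-5.5,0.6],[0,0,0,0.1,-0.3,-7,0.6],[0,0,0,0.1,-0.3,-7,0.6],[0,0,0,0.1,-0.3,-7,0],[0,0,0,0.1,-0.3,-7,0],[0,0,0,0.1,-0.3,-7,0],[0,0,0,0.1,-0.3,-7,0]]])

```text
clock: 3.28
tool_pos: [0.5133, -0.1695, 0.0382]
orientation: [-179.9, 0.1, -142.8]
force: [-0.2, 0.2, -0.5]
opening: 0.0312
```

Emit:
arm_command(targets=[[[0,0,0,0,0,0,0],[0,0,0,0,0,0,0],[0,0,0,0,0,0,0],[0,0,0,0,0,0,0]]])

```text
clock: 3.62
tool_pos: [0.5122, -0.1696, 0.0369]
orientation: [-180.0, 0.0, -142.8]
force: [-0.7, 2.2, 5.2]
opening: 0.0138
```

Emit:
arm_command(targets=[[[0,0,0,0,0,4,0],[0,0,0,0,0,8,0],[0,0,-0.1,0.5,3,12,0],[0,0,-0.2,1,7,13,0],[0,0,-0.3,1,11,13,0],[0,0,-0.4,1,15,13,0],[0,0,-0.5,1,19,13,0],[0,0,-0.5,1,19,13,0]]])

```text
clock: 4.28
tool_pos: [0.5225, 0.0259, 0.1668]
orientation: [179.9, 0.1, -171.7]
force: [0.2, -1.2, -0.5]
opening: 0.0137
```

Emit:
arm_command(targets=[[[0,0,-0.08,0.5,4,0,0],[0,0,-0.16,1,8,0,0],[0,0,-0.168,1.5,12,0,0],[0,0,-0.168,2,16,0,0],[0,0,-0.168,2.3,20.5,0,0],[0,0,-0.168,2.3,20.5,-4,0],[0,0,-0.168,2.3,20.5,-6,0],[0,0,-0.168,2.3,20.5,-6,0]]])

```text
clock: 4.95
tool_pos: [0.5419, 0.2244, 0.1012]
orientation: [-179.7, -0.4, 179.0]
force: [-0.0, -0.6, -1.5]
opening: 0.0137
```

Emit:
arm_command(targets=[[[0,0,0,0,0,0,0],[0,0,0,0,0,0,0],[0,0,0,0,0,0,0],[0,0,0,0,0,0,0]]])

```text
clock: 5.28
tool_pos: [0.5461, 0.2255, 0.1083]
orientation: [179.9, 0.1, 178.9]
force: [-0.5, -0.1, -0.9]
opening: 0.0136
```

```bash
python3 - <<'E'
from h import *
o=ctrl.get_obs();p=o['tool_pos'];y=o['orientation'][2]+180;print(p,o['orientation'],o['force'])
P=station(.633,.1545,-1.1)+gauge(p[0]-.001,p[1],y,p[2]-.0239)
out=[]
for n,crop in(('top',(190,140,290,220)),('scene',(230,200,330,310))):
    im=ctrl.snapshot(n); cv2.imwrite(f'pics/{n}2_raw.png',im)
    overlay(n,im,'pics/t.png',crop,4,P); out.append(cv2.imread('pics/t.png'))
h=min(a.shape[0] for a in out)
cv2.imwrite('pics/ov3.png',np.hstack([np.pad(a,((0,440-a.shape[0]),(0,0),(0,0))) for a in out]))
E
```

```text
[0.54610887 0.22550868 0.1083255 ] [1.79902807e+02 1.28070090e-01 1.78924595e+02] [-0.52606463 -0.07227224 -0.85080927]
```

View pics/ov3.png

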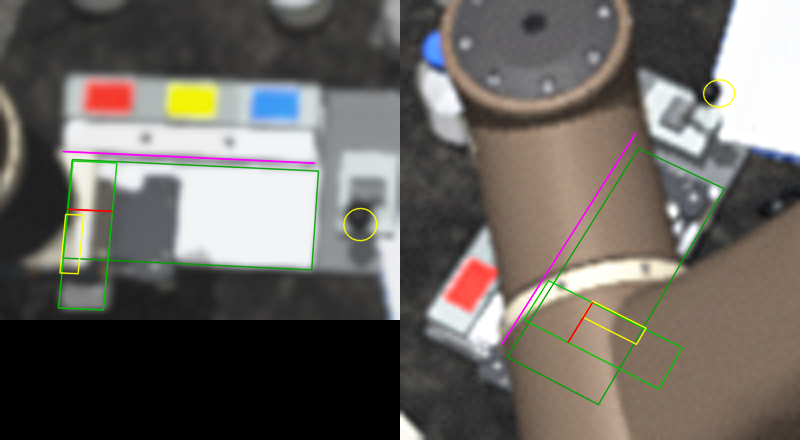

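The tail of the held blade matches its overlay (≈(84,308)), so the gauge sits as expected in the hand. The jaw line also fits. Lowering to just above the ledge.

Emit:
arm_command(targets=[[[0,0,0,0,0,-2,0],[0,0,0,0,0,-4,0],[0,0,0,0,0,-5.2,0],[0,0,0,0,0,-5.2,0],[0,0,0,0,0,-5.2,0],[0,0,0,0,0,-5.2,0]]])

```text
clock: 5.88
tool_pos: [0.5455, 0.2255, 0.0552]
orientation: [180.0, 0.0, 179.0]
force: [0.5, 1.3, -0.3]
opening: 0.0136
```

Emit:
arm_command(targets=[[[0,0,0,0,0,0,0],[0,0,0,0,0,0,0],[0,0,0,0,0,0,0]]])

```text
clock: 6.13
tool_pos: [0.5454, 0.2255, 0.055]
orientation: [180.0, 0.0, 179.0]
force: [0.4, -0.7, -0.1]
opening: 0.0138
```

Emit:
arm_command(targets=[[[0,0,0,0.7,0,0,0],[0,0,0,1.5,0,0,0],[0,0,0,2.3,0,0,0],[0,0,0,3.1,0,0,0],[0,0,0,3.9,0,0,0],[0,0,0,4.6,0,0,0],[0,0,0,5,0,0,0],[0,0,0,5,0,0,0]]])

```text
clock: 6.8
tool_pos: [0.5961, 0.2253, 0.0542]
orientation: [-180.0, -0.0, 178.9]
force: [0.2, -0.1, -1.8]
opening: 0.0135
```

Emit:
arm_command(targets=[[[0,0,0,0,0,0,0],[0,0,0,0,0,0,0]]])

```text
clock: 6.97
tool_pos: [0.5948, 0.2253, 0.0544]
orientation: [-180.0, -0.0, 178.9]
force: [0.2, 0.5, -2.2]
opening: 0.0136
```

```bash
python3 - <<'E'
from h import *
o=ctrl.get_obs();p=o['tool_pos'];y=o['orientation'][2]+180;print(p,o['orientation'],o['force'])
P=station(.633,.1545,-1.1)+gauge(p[0]-.001,p[1],y,.031)
crop=(190,160,260,220)
im=ctrl.snapshot('top'); cv2.imwrite('pics/top3_raw.png',im)
overlay('top',im,'pics/t.png',crop,5,P);a=cv2.imread('pics/t.png')
overlay('top',im,'pics/t.png',crop,5,[]);cv2.imwrite('pics/ov4.png',np.hstack([cv2.imread('pics/t.png'),a]))
E
```

```text
[0.59482757 0.22526532 0.05438769] [-1.79987811e+02 -2.77628395e-02  1.78948622e+02] [ 0.17882671  0.4928733  -2.19987086]
```

View pics/ov4.png

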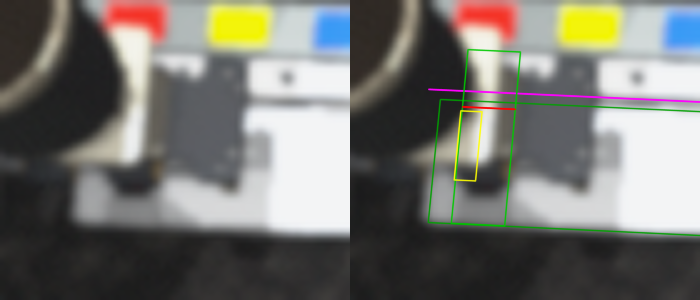

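The arm hides the line here, so I'll finish the advance (+0.5 cm), release, rise and check without the occlusion.

Emit:
arm_command(targets=[[[0,0,0,0.5,0,0,0],[0,0,0,0.5,0,0,0],[0,0,0,0.5,0,-0.1,0],[0,0,0,0.5,0,-0.1,0],[0,0,0,0.5,0,-0.1,0.5],[0,0,0,0.5,0,-0.1,0.5],[0,0,0,0.5,0,-0.1,0.5],[0,0,0,0.5,0,-0.1,0.5]]])

```text
clock: 7.68
tool_pos: [0.6002, 0.2254, 0.0536]
orientation: [180.0, 0.0, 179.0]
force: [0.8, 0.5, 0.5]
opening: 0.0344
```

Emit:
arm_command(targets=[[[0,0,0,0,0,0,0.5],[0,0,0,0,0,3,0.5],[0,0,0,0,0,7,0.5],[0,0,0,-1,-4,11,0.5],[0,0,0,-2,-8,13,0.5],[0,0,0,-4,-12,13,0.5],[0,0,0,-6,-16,13,0.5],[0,0,0,-6,-20,13,0.5]]])

```text
clock: 8.35
tool_pos: [0.5417, 0.0441, 0.1844]
orientation: [179.9, 0.1, 179.0]
force: [0.9, -0.6, -0.2]
opening: 0.0439
```

Emit:
arm_command(targets=[[[0,0,0.1,0,-4,0,0.6],[0,0,0.2,-0.5,-8,0,0.6],[0,0,0.3,-1,-12,0,0.6],[0,0,0.4,-1.5,-16,0,0.6],[0,0,0.46,-2,-20,0,0.6],[0,0,0.46,-3,-24,0,0.6],[0,0,0.46,-3,-26.5,0,0.6],[0,0,0.46,-3,-26.5,0,0.6]]])

```text
clock: 9.02
tool_pos: [0.5125, -0.2238, 0.1831]
orientation: [-180.0, -0.0, -154.9]
force: [0.2, 0.3, 0.4]
opening: 0.0525
```

```bash
python3 - <<'E'
from h import *
o=ctrl.get_obs();p=o['tool_pos'];print(p,o['orientation'],o['force'])
t=T(.633,.1545,-1.1)
g=t([(-.035,.07,0)])[0]
P=station(.633,.1545,-1.1)+gauge(g[0],g[1],-1.1,.030)
out=[]
for n,crop in(('top',(190,140,270,215)),('scene',(225,215,305,300))):
    im=ctrl.snapshot(n); cv2.imwrite(f'pics/{n}4_raw.png',im)
    col=[]
    for q in(P,[]): overlay(n,im,'pics/t.png',crop,4,q); a=cv2.imread('pics/t.png')[:300]; col.append(a)
    out.append(np.vstack(col))
cv2.imwrite('pics/ov5.png',np.hstack(out))
E
```

```text
[ 0.5125204  -0.22377699  0.18314633] [-1.79976922e+02 -3.07570543e-02 -1.54891821e+02] [0.18172564 0.25439131 0.36047993]
```

View pics/ov5.png

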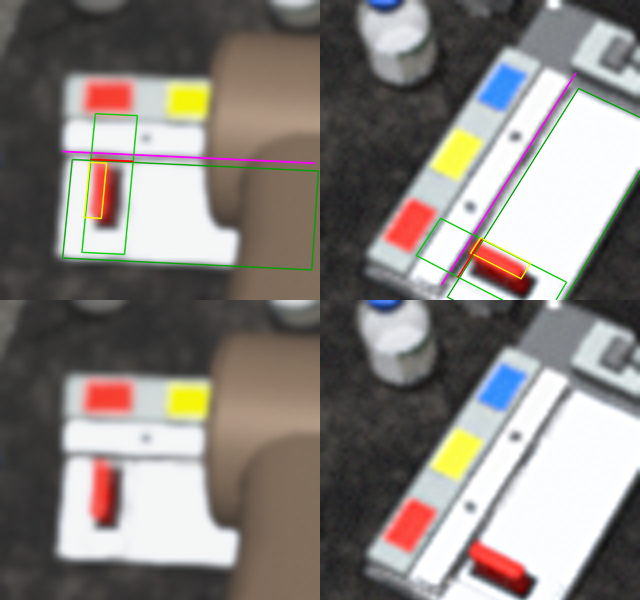

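The red gauge is in its bay, with the handle close to its predicted outline in both views. I'll quantify it with a silhouette fit and check that blue hasn't moved.

```bash
cat >> h.py <<'E'
from scipy.optimize import least_squares
def mask(im,col,box,v=40):
    hsv=cv2.cvtColor(im,cv2.COLOR_BGR2HSV); x0,y0,x1,y1=box
    m=cv2.inRange(hsv,(100,110,v),(125,255,255)) if col=='blue' else cv2.inRange(hsv,(0,110,v),(10,255,255))|cv2.inRange(hsv,(170,110,v),(180,255,255))
    k=np.zeros_like(m);k[y0:y1,x0:x1]=m[y0:y1,x0:x1];return k
def sil(n,x,y,yaw,z):
    P=T(x,y,yaw,z)(rect(-.023,.023,-.007,.007,.004)+rect(-.023,.023,-.007,.007,.046))
    return cv2.convexHull(w2px(n,P).astype(np.float32))
def cent(n,x,y,yaw,z):
    M=cv2.moments(sil(n,x,y,yaw,z));return np.array([M['m10'],M['m01']])/M['m00'],M['m00']
def hfit(im,n,col,box,x,y,yaw,z):
    m=mask(im,col,box);M=cv2.moments(m,True);c=np.array([M['m10'],M['m01']])/M['m00']
    f=lambda q:cent(n,q[0],q[1],yaw,z)[0]-c
    q=least_squares(f,[x,y],diff_step=1e-3).x
    return q.round(4),int(M['m00']),round(cent(n,x,y,yaw,z)[1])
E
python3 - <<'E'
from h import *
o0={n:cv2.imread(f'pics/{n}0_raw.png') for n in('top','scene')}
o4={n:cv2.imread(f'pics/{n}4_raw.png') for n in('top','scene')}
print('start red',hfit(o0['top'],'top','red',(315,200,345,228),.511,-.17,37.5,.013),hfit(o0['scene'],'scene','red',(330,190,360,212),.511,-.17,37.5,.013))
print('start blue',hfit(o0['top'],'top','blue',(345,200,370,232),.51,-.2455,25.5,.013),hfit(o0['scene'],'scene','blue',(345,178,370,196),.51,-.2455,25.5,.013))
print('exp',T(.633,.1545,-1.1)([(-.035,.07,0)]))
print('bay red',hfit(o4['top'],'top','red',(205,175,225,200),.6,.225,-1.1,.03),hfit(o4['scene'],'scene','red',(258,270,282,292),.6,.225,-1.1,.03))
m=mask(o4['scene'],'blue',(335,170,380,205));print(m.sum()/255)
E
```

```text
start red (array([ 0.5105, -0.1702]), 61, 84) (array([ 0.512 , -0.1657]), 91, 121)
start blue (array([ 0.5092, -0.246 ]), 66, 90) (array([ 0.5096, -0.2421]), 97, 118)
exp [[0.59935027 0.22515901 0.        ]]
bay red (array([0.6008, 0.2231]), 77, 114) (array([0.6021, 0.2273]), 103, 126)
91.0
```

Emit:
arm_command(targets=[[[0,0,0.01,0,-0.5,-4,0.6],[0,0,0.01,0,-0.5,-8,0.6],[0,0,0.01,0,-0.5,-10,0.6],[0,0,0.01,0,-0.5,-10,0.6],[0,0,0.01,0,-0.5,-10,0.6],[0,0,0.01,0,-0.5,-10,0.6]]])

```text
clock: 9.62
tool_pos: [0.5148, -0.2244, 0.0848]
orientation: [-179.9, 0.1, -154.0]
force: [-0.0, 0.2, -0.7]
opening: 0.0525
```

```bash
python3 - <<'E'
from h import *
o=ctrl.get_obs();p=o['tool_pos'];print(p,o['orientation'],o['force'])
im=ctrl.snapshot('top')
print(hfit(im,'top','blue',(335,200,375,240),.51,-.2455,25.5,.013))
E
```

```text
[ 0.51484293 -0.22442093  0.08480736] [-1.79916976e+02  8.26320479e-02 -1.54021384e+02] [-0.02664069  0.18047058 -0.65866415]
(array([ 0.4944, -0.2533]), 16, 90)
```

Emit:
arm_command(targets=[[[0,0,-0.01,-0.3,-1,0,0.6],[0,0,-0.01,-0.55,-2.05,0,0.6],[0,0,-0.01,-0.55,-2.05,0,0.6],[0,0,-0.01,-0.55,-2.05,0,0.6],[0,0,-0.01,-0.55,-2.05,-2.5,0.6],[0,0,-0.01,-0.55,-2.05,-4.8,0.6],[0,0,-0.01,-0.55,-2.05,-4.8,0.6],[0,0,-0.01,-0.55,-2.05,-4.8,0.6]]])

```text
clock: 10.33
tool_pos: [0.5071, -0.2455, 0.0347]
orientation: [179.9, -0.1, -154.7]
force: [0.6, -0.4, 0.4]
opening: 0.0528
```

Emit:
arm_command(targets=[[[0,0,0,0,0,0,0.6],[0,0,0,0,0,0,0],[0,0,0,0,0,0,0],[0,0,0,0,0,0,0],[0,0,0,0,0,0,0],[0,0,0,0,0,0,0],[0,0,0,0,0,0,0],[0,0,0,0,0,0,0]]])

```text
clock: 11.0
tool_pos: [0.5079, -0.2453, 0.0353]
orientation: [180.0, 0.0, -154.7]
force: [-0.6, 0.5, 1.9]
opening: 0.0141
```

Emit:
arm_command(targets=[[[0,0,0,0,0,4,0],[0,0,0,0,0,8,0],[0,0,0,0,1,12,0],[0,0,-0.1,0.4,5,13,0],[0,0,-0.2,0.8,9,13,0],[0,0,-0.3,1.2,13,13,0],[0,0,-0.35,1.5,17,13,0],[0,0,-0.35,1.5,17,13,0]]])

```text
clock: 11.67
tool_pos: [0.5235, -0.0702, 0.1655]
orientation: [179.9, 0.1, -174.7]
force: [-0.3, -0.6, -1.3]
opening: 0.0139
```

Emit:
arm_command(targets=[[[0,0,-0.06,0.4,4,0,0],[0,0,-0.11,0.8,8,0,0],[0,0,-0.11,1.2,12,0,0],[0,0,-0.11,1.7,15,0,0],[0,0,-0.11,1.7,16.1,0,0],[0,0,-0.11,1.7,16.1,0,0],[0,0,-0.11,1.7,16.1,-3,0],[0,0,-0.11,1.7,16.1,-6,0]]])

```text
clock: 12.33
tool_pos: [0.5409, 0.0859, 0.1059]
orientation: [179.9, 0.2, 179.0]
force: [-0.7, -0.2, -1.4]
opening: 0.0137
```

Emit:
arm_command(targets=[[[0,0,0,0,0,0,0],[0,0,0,0,0,0,0],[0,0,0,0,0,0,0],[0,0,0,0,0,0,0]]])

```text
clock: 12.67
tool_pos: [0.5411, 0.0856, 0.107]
orientation: [180.0, 0.1, 178.9]
force: [0.6, 1.0, -0.2]
opening: 0.0135
```

```bash
python3 - <<'E'
from h import *
o=ctrl.get_obs();p=o['tool_pos'];y=o['orientation'][2]+180;print(p,o['orientation'],o['force'])
P=station(.633,.1545,-1.1)+gauge(p[0]+.0015,p[1],y,p[2]-.0223)
out=[]
for n,crop in(('top',(190,140,290,225)),('scene',(230,200,330,310))):
    im=ctrl.snapshot(n); cv2.imwrite(f'pics/{n}5_raw.png',im)
    overlay(n,im,'pics/t.png',crop,4,P); out.append(cv2.imread('pics/t.png'))
cv2.imwrite('pics/ov6.png',np.hstack([np.pad(a,((0,440-a.shape[0]),(0,0),(0,0))) for a in out]))
E
```

```text
[0.54108795 0.08560313 0.10701596] [1.79951057e+02 1.39493159e-01 1.78948311e+02] [ 0.5798713   0.96490529 -0.18388743]
```

View pics/ov6.png

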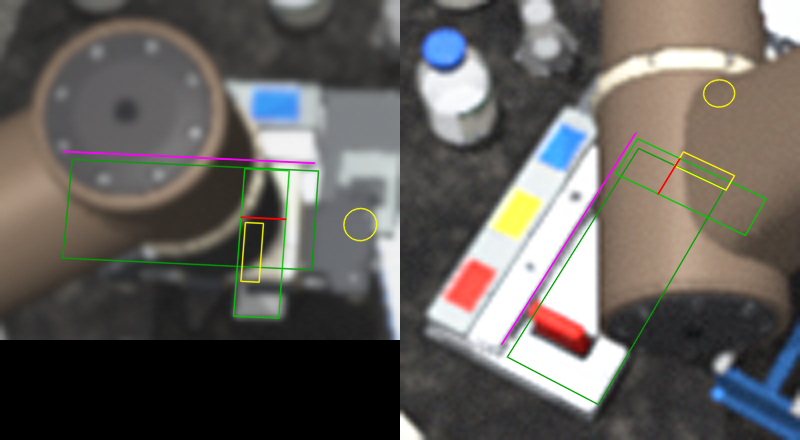

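The blade's tail matches the overlay again (≈(258,317)) and red is still in its bay. Lowering and inserting blue.

Emit:
arm_command(targets=[[[0,0,0,0,0,-2,0],[0,0,0,0,0,-4,0],[0,0,0,0,0,-5.3,0],[0,0,0,0,0,-5.3,0],[0,0,0,0,0,-5.3,0],[0,0,0,0,0,-5.3,0],[0,0,0,0,0,-5.3,0]]])

```text
clock: 13.35
tool_pos: [0.5404, 0.0859, 0.053]
orientation: [180.0, 0.1, 179.0]
force: [-0.1, -0.1, -1.1]
opening: 0.0142
```

Emit:
arm_command(targets=[[[0,0,0,0.7,0,0,0],[0,0,0,1.5,0,0,0],[0,0,0,2.3,0,0,0],[0,0,0,3.1,0,0,0],[0,0,0,3.9,0,0,0],[0,0,0,4.6,0,0,0],[0,0,0,5,0,0,0],[0,0,0,5,0,0,0]]])

```text
clock: 14.02
tool_pos: [0.5909, 0.0854, 0.0521]
orientation: [-180.0, 0.0, 178.9]
force: [1.2, -2.1, 1.2]
opening: 0.0136
```

Emit:
arm_command(targets=[[[0,0,0,0.2,0,0,0],[0,0,0,0.4,0,0,0],[0,0,0,0.4,0,0,0],[0,0,0,0.4,0,0,0],[0,0,0,0.4,0,0,0]]])

```text
clock: 14.43
tool_pos: [0.5939, 0.0857, 0.0523]
orientation: [180.0, 0.0, 179.0]
force: [0.8, -0.6, -0.5]
opening: 0.0141
```

Emit:
arm_command(targets=[[[0,0,0,0,0,0,0.5],[0,0,0,0,0,0,0.5],[0,0,0,0,0,0,0.5],[0,0,0,0,0,0,0.5],[0,0,0,0,0,3,0.5],[0,0,0,0,0,7,0.5],[0,0,0,-1,-2,11,0.5],[0,0,0,-3,-5,13,0.5]]])

```text
clock: 15.1
tool_pos: [0.5683, 0.0395, 0.1843]
orientation: [179.9, 0.3, 179.1]
force: [1.6, -0.5, 0.9]
opening: 0.044
```

Emit:
arm_command(targets=[[[0,0,0,-2,-4,0,0],[0,0,0,-4,-8,0,0],[0,0,0,-6,-12,0,0],[0,0,0,-7,-16,0,0],[0,0,0,-8,-20,0,0],[0,0,0,-8,-24,0,0],[0,0,0,-8,-28,0,0],[0,0,0,-8,-30,0,0]]])

```text
clock: 15.77
tool_pos: [0.4849, -0.2653, 0.1809]
orientation: [-180.0, 0.1, 178.9]
force: [1.7, 0.9, -0.0]
opening: 0.0011
```

```bash
python3 - <<'E'
from h import *
o=ctrl.get_obs();p=o['tool_pos'];print(p,o['orientation'],o['force'])
S=(.633,.1545,-1.1);t=T(*S)
P=station(*S)
out=[]
ims={n:ctrl.snapshot(n) for n in('top','scene')}
for c,w,bt,bs in(('red',.07,(205,175,225,200),(255,270,282,292)),('blue',-.07,(243,172,262,206),(278,222,312,252))):
    g=t([(-.035,w,0)])[0];P+=gauge(g[0],g[1],-1.1,.03);print(c,g)
    print(hfit(ims['top'],'top',c,bt,g[0],g[1],-1.1,.03),hfit(ims['scene'],'scene',c,bs,g[0],g[1],-1.1,.03))
for n,crop in(('top',(195,150,295,215)),('scene',(225,200,325,300))):
    im=ims[n]; cv2.imwrite(f'pics/{n}6_raw.png',im)
    col=[]
    for q in(P,[]): overlay(n,im,'pics/t.png',crop,4,q); col.append(cv2.imread('pics/t.png'))
    out.append(np.vstack(col)[:600] if n=='top' else np.vstack([col[0][60:300],col[1][60:]]))
h=max(a.shape[0] for a in out)
cv2.imwrite('pics/ov7.png',np.hstack([np.pad(a,((0,h-a.shape[0]),(0,0),(0,0))) for a in out]));print(h)
E
```

```text
[ 0.48488317 -0.26525005  0.18087293] [-1.79979350e+02  5.41693585e-02  1.78894882e+02] [ 1.66306316  0.9350949  -0.03585392]
red [0.59935027 0.22515901 0.        ]
(array([0.6008, 0.2229]), 76, 114) (array([0.6021, 0.2273]), 103, 126)
blue [0.59666263 0.08518481 0.        ]
(array([0.5967, 0.0829]), 65, 95) (array([0.5982, 0.0872]), 95, 126)
580
```

View pics/ov7.png

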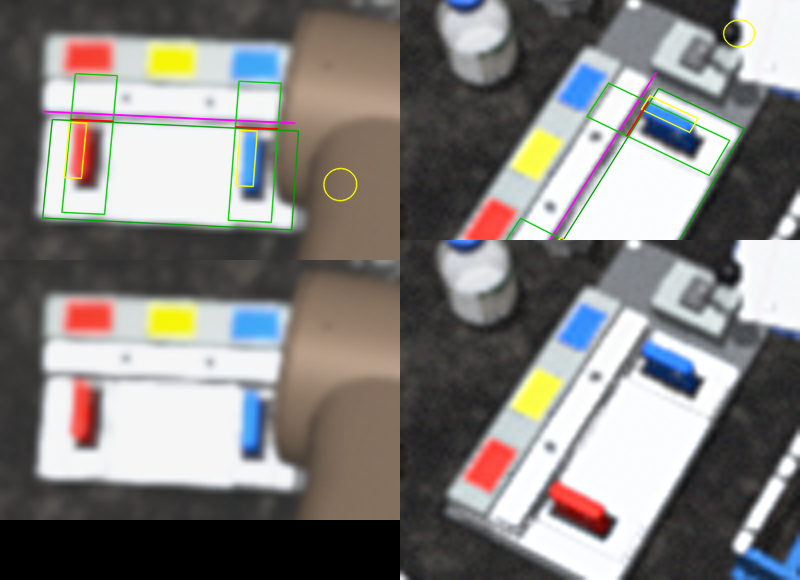

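Both gauges look seated. Blue measures 0–1.5 mm from nominal and red about 1.5–2.5 mm deep. I'll pin down the jaw face with brightness profiles, since this is the tight tolerance.

```bash
python3 - <<'E'
from h import *
S=(.633,.1545,-1.1);t=T(*S)
xs=np.arange(-.02,.0201,.002)
for n in('top','scene'):
    g=cv2.cvtColor(cv2.imread(f'pics/{n}6_raw.png'),cv2.COLOR_BGR2GRAY).astype(np.float32)
    def prof(xs,y0,y1,z):
        r=[]
        for y in np.linspace(y0,y1,25):
            p=w2px(n,t(np.c_[xs,0*xs+y,0*xs+z])).astype(np.float32)
            r.append(cv2.remap(g,p[None,:,0].copy(),p[None,:,1].copy(),cv2.INTER_CUBIC)[0])
        return np.mean(r,0).round().astype(int)
    print(n,'x mm',(xs*1000).round().astype(int).tolist())
    for yy in((.03,.045),(-.015,.015),(-.04,-.03)): print(' jaw z59',yy,prof(xs,*yy,.059).tolist())
    f=xs-.085
    for yy in((.02,.04),(-.02,.02)): print(' front z30 (rel -85)',yy,prof(f,*yy,.03).tolist())
E
```

```text
top x mm [-20, -18, -16, -14, -12, -10, -8, -6, -4, -2, 0, 2, 4, 6, 8, 10, 12, 14, 16, 18, 20]
 jaw z59 (0.03, 0.045) [245, 245, 245, 245, 244, 243, 230, 213, 184, 174, 197, 225, 239, 245, 241, 234, 224, 218, 220, 230, 238]
 jaw z59 (-0.015, 0.015) [246, 246, 246, 246, 246, 243, 236, 223, 207, 190, 193, 214, 234, 243, 247, 246, 246, 246, 246, 246, 246]
 jaw z59 (-0.04, -0.03) [246, 246, 246, 246, 246, 246, 236, 219, 185, 169, 189, 219, 236, 244, 238, 229, 216, 209, 214, 227, 237]
 front z30 (rel -85) (0.02, 0.04) [58, 59, 61, 62, 63, 63, 60, 67, 82, 123, 171, 216, 241, 246, 247, 246, 246, 246, 246, 246, 246]
 front z30 (rel -85) (-0.02, 0.02) [56, 55, 55, 54, 53, 51, 50, 52, 70, 103, 155, 205, 234, 247, 246, 246, 246, 246, 246, 246, 246]
scene x mm [-20, -18, -16, -14, -12, -10, -8, -6, -4, -2, 0, 2, 4, 6, 8, 10, 12, 14, 16, 18, 20]
 jaw z59 (0.03, 0.045) [252, 253, 253, 254, 256, 253, 234, 191, 146, 125, 140, 192, 241, 256, 248, 229, 207, 194, 195, 210, 233]
 jaw z59 (-0.015, 0.015) [252, 253, 253, 255, 254, 246, 227, 197, 157, 123, 129, 184, 239, 258, 256, 254, 253, 252, 252, 253, 255]
 jaw z59 (-0.04, -0.03) [251, 251, 252, 253, 255, 250, 229, 187, 143, 123, 138, 188, 239, 257, 247, 226, 203, 189, 193, 209, 230]
 front z30 (rel -85) (0.02, 0.04) [46, 44, 44, 43, 44, 41, 33, 29, 38, 64, 113, 181, 239, 259, 256, 254, 253, 252, 252, 252, 252]
 front z30 (rel -85) (-0.02, 0.02) [47, 45, 43, 42, 40, 37, 30, 27, 37, 65, 115, 184, 241, 259, 256, 254, 253, 253, 252, 252, 252]
```

In both cameras the ledge front edge gives the station x within about 1 mm. Relative to the jaw, red is ≈+1.5 mm and blue ≈+0.3 mm, both well inside 6 mm. Now the lever: shut fingers go in front of the ball.

Emit:
arm_command(targets=[[[0,0,0,0.5,4,0,0],[0,0,0,1,8,0,0],[0,0,0,1.5,12,0,0],[0,0,0,2,16,0,0],[0,0,0,2.5,20,0,0],[0,0,0,3,24,0,0],[0,0,0,3.5,27,0,0],[0,0,0,3.5,27,0,0]]])

```text
clock: 16.53
tool_pos: [0.5213, 0.0129, 0.1808]
orientation: [179.9, 0.1, 179.2]
force: [-0.2, 0.6, 0.1]
opening: 0.0005
```

Emit:
arm_command(targets=[[[0,0,0,0,0,-3,0],[0,0,0,0,0,-6,0],[0,0,0,0,0,-8.8,0],[0,0,0,0,0,-8.8,0],[0,0,0,0,0,-8.8,0],[0,0,0,0,0,-8.8,0]]])

```text
clock: 17.03
tool_pos: [0.5213, 0.0082, 0.094]
orientation: [180.0, 0.1, 179.0]
force: [-0.3, 0.6, 0.5]
opening: 0.0005
```

Emit:
arm_command(targets=[[[0,0,0,1.5,-0.3,0,0],[0,0,0,3,-0.3,0,0],[0,0,0,4.5,-0.3,0,0],[0,0,0,6,-0.3,0,0],[0,0,0,7.2,-0.3,0,0],[0,0,0,8.4,-0.3,0,0],[0,0,0,9.3,-0.3,0,0],[0,0,0,9.6,-0.3,0,0]]])

```text
clock: 17.7
tool_pos: [0.6182, 0.005, 0.0942]
orientation: [180.0, 0.1, 179.0]
force: [-0.3, -0.3, 0.3]
opening: 0.0001
```

Emit:
arm_command(targets=[[[0,0,0,0.2,0,0,0],[0,0,0,0.4,0,0,0],[0,0,0,0.4,0,0,0],[0,0,0,0.4,0,0,0]]])

```text
clock: 18.03
tool_pos: [0.6202, 0.0049, 0.0928]
orientation: [180.0, 0.0, 179.0]
force: [-0.7, 0.3, -0.3]
opening: 0.0004
```

```bash
python3 - <<'E'
from h import *
o=ctrl.get_obs();print(o['tool_pos'],o['force'])
t=T(.633,.1545,-1.1);out=[]
for n,crop in(('top',(255,140,325,215)),('scene',(270,180,350,255))):
    im=ctrl.snapshot(n);cv2.imwrite(f'pics/{n}7_raw.png',im)
    P=[]
    for a,c in((.85,(0,255,255)),(1.0,(0,0,255))):
        b=t([(-.02+.08*np.sin(a-.5),-.15,.034+.08*np.cos(a-.5))]);s=np.linspace(0,6.28,24);P.append((b+np.c_[.013*np.cos(s),.013*np.sin(s),0*s],c))
    overlay(n,im,'pics/t.png',crop,5,P);out.append(cv2.imread('pics/t.png'))
cv2.imwrite('pics/ov8.png',np.hstack(out))
E
```

```text
[0.62021698 0.00490254 0.09282312] [-0.65371086  0.29252274 -0.27413185]
```

View pics/ov8.png

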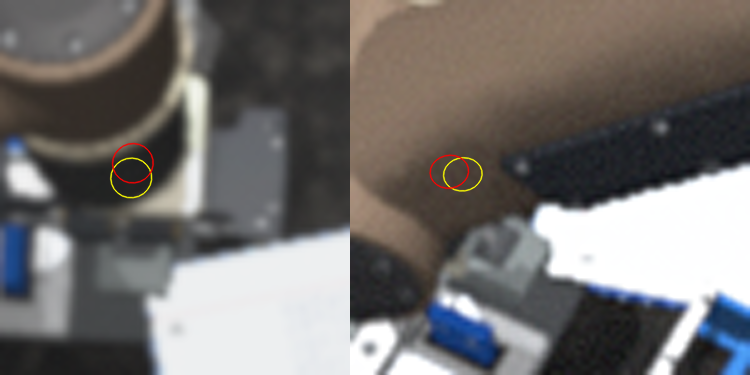

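The arm hides the ball, so I'll feel for the end stop in small steps.

Emit:
arm_command(targets=[[[0,0,0,0.2,0,0,0],[0,0,0,0.2,0,0,0],[0,0,0,0.2,0,0,0]]])

```text
clock: 18.38
tool_pos: [0.6223, 0.0049, 0.0925]
orientation: [-180.0, -0.0, 179.0]
force: [-0.3, 0.0, -0.0]
opening: 0.0004
```

Emit:
arm_command(targets=[[[0,0,0,0.2,0,0,0],[0,0,0,0.2,0,0,0],[0,0,0,0.2,0,0,0]]])

```text
clock: 18.63
tool_pos: [0.6244, 0.0049, 0.0924]
orientation: [-180.0, -0.0, 179.0]
force: [-0.4, 0.4, -0.6]
opening: 0.0005
```

Emit:
arm_command(targets=[[[0,0,0,0.15,0,0,0],[0,0,0,0.15,0,0,0],[0,0,0,0.15,0,0,0]]])

```text
clock: 18.88
tool_pos: [0.6259, 0.0048, 0.0925]
orientation: [-180.0, -0.0, 179.0]
force: [-0.9, 0.2, -0.7]
opening: 0.0002
```

Emit:
arm_command(targets=[[[0,0,0,0.15,0,0,0],[0,0,0,0.15,0,0,0],[0,0,0,0.15,0,0,0]]])

```text
clock: 19.13
tool_pos: [0.6264, 0.0047, 0.0923]
orientation: [-180.0, -0.1, 178.9]
force: [-5.2, 1.6, 2.4]
opening: 0.0005
```

Emit:
arm_command(targets=[[[0,0,0,0.15,0,0,0],[0,0,0,0.15,0,0,0],[0,0,0,0.15,0,0,0]]])

```text
clock: 19.38
tool_pos: [0.6267, 0.0047, 0.0922]
orientation: [-180.0, -0.2, 178.9]
force: [-9.2, 2.4, 4.3]
opening: 0.0005
```

The stop is reached (−9 N at x = 0.6267, where predicted). Easing off slightly and holding for more than 3 s.

Emit:
arm_command(targets=[[[0,0,0,-0.2,0,0,0],[0,0,0,-0.2,0,0,0],[0,0,0,-0.2,0,0,0],[0,0,0,-0.2,0,0,0],[0,0,0,-0.2,0,0,0],[0,0,0,-0.2,0,0,0],[0,0,0,-0.2,0,0,0],[0,0,0,-0.2,0,0,0]]])

```text
clock: 20.05
tool_pos: [0.6265, 0.0048, 0.0923]
orientation: [-180.0, -0.1, 178.9]
force: [-4.9, 1.1, 0.7]
opening: 0.0002
```

Emit:
arm_command(targets=[[[0,0,0,-1,0,0,0],[0,0,0,-3,0,0,0],[0,0,0,-5,0,0,0],[0,0,0,-8,0,4,0],[0,0,0,-8,0,8,0],[0,0,0,-8,-4,8,0],[0,0,0,-8,-8,8,0],[0,0,0,-8,-12,8,0]]])

```text
clock: 20.72
tool_pos: [0.5482, -0.1157, 0.1749]
orientation: [180.0, 0.4, 179.1]
force: [2.1, 0.4, -1.5]
opening: 0.0003
```

Emit:
arm_command(targets=[[[0,0,0,-2,-4,0,0],[0,0,0,-4,-8,0,0],[0,0,0,-4,-12,0,0],[0,0,0,-4,-16,0,0],[0,0,0,-4,-16,0,0],[0,0,0,-4,-16,0,0],[0,0,0,-4,-16,0,0],[0,0,0,-4,-16,0,0]]])

```text
clock: 21.38
tool_pos: [0.5072, -0.2744, 0.1727]
orientation: [-180.0, 0.1, 179.0]
force: [-0.4, -0.3, 0.9]
opening: 0.0004
```

```bash
python3 - <<'E'
from h import *
o=ctrl.get_obs();print(o['clock'],o['tool_pos'],o['force'])
S=(.633,.1545,-1.1);t=T(*S);out=[]
ims={n:ctrl.snapshot(n) for n in('top','scene')}
for c,w,bt,bs in(('red',.07,(205,175,225,200),(255,270,282,292)),('blue',-.07,(243,172,262,206),(278,222,312,252))):
    g=t([(-.035,w,0)])[0]
    print(c,hfit(ims['top'],'top',c,bt,g[0],g[1],-1.1,.03),hfit(ims['scene'],'scene',c,bs,g[0],g[1],-1.1,.03))
for n,crop in(('top',(225,130,310,205)),('scene',(270,180,345,255))):
    im=ims[n];cv2.imwrite(f'pics/{n}8_raw.png',im)
    P=[]
    for a,c in((.85,(0,255,255)),(1.0,(0,0,255))):
        b=t([(-.02+.08*np.sin(a-.5),-.15,.034+.08*np.cos(a-.5))]);s=np.linspace(0,6.28,24);P.append((b+np.c_[.013*np.cos(s),.013*np.sin(s),0*s],c))
    overlay(n,im,'pics/t.png',crop,5,P);out.append(cv2.imread('pics/t.png'))
cv2.imwrite('pics/ov9.png',np.hstack(out))
E
```

```text
21.3833 [ 0.50718771 -0.27442629  0.17274271] [-0.42517621 -0.27142849  0.91477478]
red (array([0.6003, 0.2228]), 77, 114) (array([0.6021, 0.2273]), 103, 126)
blue (array([0.5967, 0.083 ]), 64, 95) (array([0.5982, 0.0871]), 95, 126)
```

View pics/ov9.png

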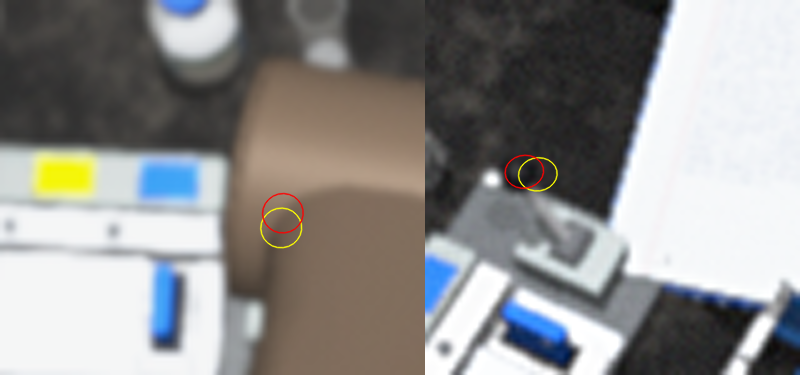

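The lever stands at its stop (the scene view shows the rod leaning to (525,172), beside the red ring) and both gauges are unchanged. Checking cylinder clearance before going behind the ball.

```bash
python3 - <<'E'
from h import *
for p,z in(((288,133),.173),((290.2,140.4),.173),((290.2,140.4),0),((290.4,148.8),0)): print(p,z,px2w('top',[p],z)[0])
im=cv2.imread('pics/top0_raw.png')[115:175,250:320]; im2=cv2.imread('pics/scene0_raw.png')[170:245,225:315]
a=cv2.resize(im,(420,360),interpolation=2);b=cv2.resize(im2,(380,360),interpolation=2)
cv2.imwrite('pics/cyl.png',np.hstack([a,b]))
E
```

```text
(288, 133) 0.173 [ 0.75550785 -0.01756134  0.173     ]
(290.2, 140.4) 0.173 [ 0.73183092 -0.02526991  0.173     ]
(290.2, 140.4) 0 [ 0.79250209 -0.01413208  0.        ]
(290.4, 148.8) 0 [ 0.76134922 -0.01607068  0.        ]
```

View pics/cyl.png

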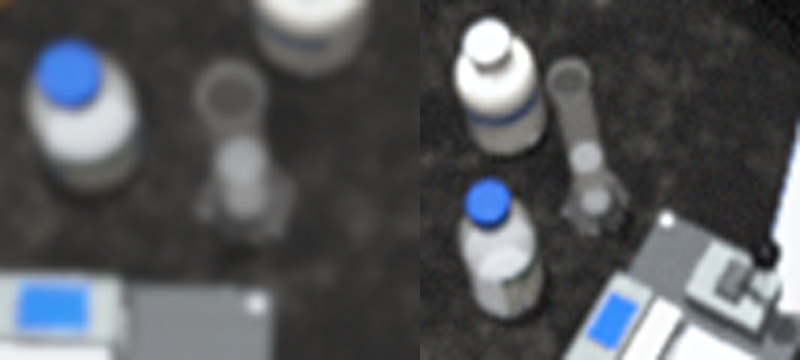

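Emit:
arm_command(targets=[[[0,0,0,0,0,2,0],[0,0,0,0,0,2,0],[0,0,0,0,0,2,0],[0,0,0,0,0,2,0],[0,0,0,0,0,2,0],[0,0,0,0,0,2,0],[0,0,0,0,0,2,0],[0,0,0,0,0,2,0]]])

```text
clock: 22.15
tool_pos: [0.5068, -0.2751, 0.1922]
orientation: [180.0, -0.0, 179.0]
force: [0.4, -1.0, -0.0]
opening: 0.0003
```

The cylinder axis is at ≈(0.764, -0.018) with its tube front at x ≈ 0.748. The gripper body will reach 0.724, so there is clearance. Going over to the far side of the ball.

Emit:
arm_command(targets=[[[0,0,0,0.5,4,0,0],[0,0,0,1,8,0,0],[0,0,0,2,12,0,0],[0,0,0,3,16,0,0],[0,0,0,4,19.8,0,0],[0,0,0,5,23.5,0,0],[0,0,0,6,27,0,0],[0,0,0,6,28,0,0]]])

```text
clock: 22.82
tool_pos: [0.5684, 0.0089, 0.1924]
orientation: [180.0, 0.1, 179.1]
force: [0.4, 0.2, 1.0]
opening: 0.0006
```

Emit:
arm_command(targets=[[[0,0,0,3.5,0,0,0],[0,0,0,7,0,0,0],[0,0,0,10,0,0,0],[0,0,0,11.7,0,0,0],[0,0,0,11.7,0,0,0],[0,0,0,11.7,0,0,0],[0,0,0,11.7,0,0,0]]])

```text
clock: 23.4
tool_pos: [0.6832, 0.0046, 0.192]
orientation: [-180.0, -0.1, 178.9]
force: [0.2, -0.3, -0.5]
opening: 0.0004
```

Emit:
arm_command(targets=[[[0,0,0,0,0,-3,0],[0,0,0,0,0,-6,0],[0,0,0,0,0,-9.8,0],[0,0,0,0,0,-9.8,0],[0,0,0,0,0,-9.8,0],[0,0,0,0,0,-9.8,0]]])

```text
clock: 23.9
tool_pos: [0.6847, 0.0049, 0.0969]
orientation: [-180.0, 0.1, 179.0]
force: [1.4, 0.5, 0.4]
opening: 0.0006
```

Emit:
arm_command(targets=[[[0,0,0,-1.5,0,0,0],[0,0,0,-3,0,0,0],[0,0,0,-4.5,0.1,0,0],[0,0,0,-6,0.1,0,0],[0,0,0,-7,0.1,0,0],[0,0,0,-8,0.1,0,0],[0,0,0,-8.6,0.1,0,0],[0,0,0,-8.6,0.1,0,0]]])

```text
clock: 24.57
tool_pos: [0.5974, 0.0059, 0.0957]
orientation: [180.0, 0.1, 179.0]
force: [0.1, 0.1, 0.0]
opening: 0.0007
```

Emit:
arm_command(targets=[[[0,0,0,-0.2,0,0,0],[0,0,0,-0.2,0,0,0],[0,0,0,-0.2,0,0,0]]])

```text
clock: 24.82
tool_pos: [0.5968, 0.0059, 0.0948]
orientation: [180.0, 0.1, 179.0]
force: [1.5, -0.5, 1.5]
opening: 0.0008
```

Emit:
arm_command(targets=[[[0,0,0,-0.2,0,0,0],[0,0,0,-0.2,0,0,0],[0,0,0,-0.2,0,0,0]]])

```text
clock: 25.07
tool_pos: [0.5964, 0.0061, 0.095]
orientation: [180.0, 0.2, 179.0]
force: [7.9, -1.4, -0.7]
opening: 0.0003
```

The lever is back at its near stop (+8 N). Backing off, rising and re-checking the gauges.

Emit:
arm_command(targets=[[[0,0,0,0.3,0,0,0],[0,0,0,1,0,0,0],[0,0,0,1,0,4,0],[0,0,0,0,0,8,0],[0,0,0,-3,-3,10,0.5],[0,0,0,-6,-6,10,0.5],[0,0,0,-6,-9,10,0.5],[0,0,0,-6,-12,10,0.5]]])

```text
clock: 25.73
tool_pos: [0.532, -0.1152, 0.1954]
orientation: [180.0, -0.0, 179.0]
force: [0.9, -0.4, -0.1]
opening: 0.0217
```

Emit:
arm_command(targets=[[[0,0,0,-1,-4,0,0.5],[0,0,0,-2,-8,0,0.5],[0,0,0,-2,-12,0,0.5],[0,0,0,-2,-12,0,0.5]]])

```text
clock: 26.07
tool_pos: [0.5125, -0.2395, 0.1938]
orientation: [-180.0, -0.1, 178.7]
force: [1.0, 0.2, 0.5]
opening: 0.0427
```

```bash
python3 - <<'E'
from h import *
o=ctrl.get_obs();print(o['clock'],o['tool_pos'],o['force'])
S=(.633,.1545,-1.1);t=T(*S)
ims={n:ctrl.snapshot(n) for n in('top','scene')}
for n in ims: cv2.imwrite(f'pics/{n}9_raw.png',ims[n])
for c,w,bt,bs in(('red',.07,(200,170,230,210),(250,262,290,300)),('blue',-.07,(240,172,265,210),(275,222,315,255))):
    g=t([(-.035,w,0)])[0]
    print(c,hfit(ims['top'],'top',c,bt,g[0],g[1],-1.1,.03),hfit(ims['scene'],'scene',c,bs,g[0],g[1],-1.1,.03))
a=0;b=t([(-.02+.08*np.sin(a-.5),-.15,.034+.08*np.cos(a-.5))]);s=np.linspace(0,6.28,24)
overlay('scene',ims['scene'],'pics/ov10.png',(240,180,350,300),5,[(b+np.c_[.013*np.cos(s),.013*np.sin(s),0*s],(0,255,255))]+stand(.4304,.0888,-2.65))
E
```

```text
26.0667 [ 0.51245741 -0.2394751   0.19384187] [1.00297193 0.15002351 0.45577637]
red (array([0.5762, 0.2394]), 85, 114) (array([0.5949, 0.2385]), 116, 126)
blue (array([0.5835, 0.0889]), 6, 95) (array([0.5998, 0.087 ]), 100, 126)
```

View pics/ov10.png

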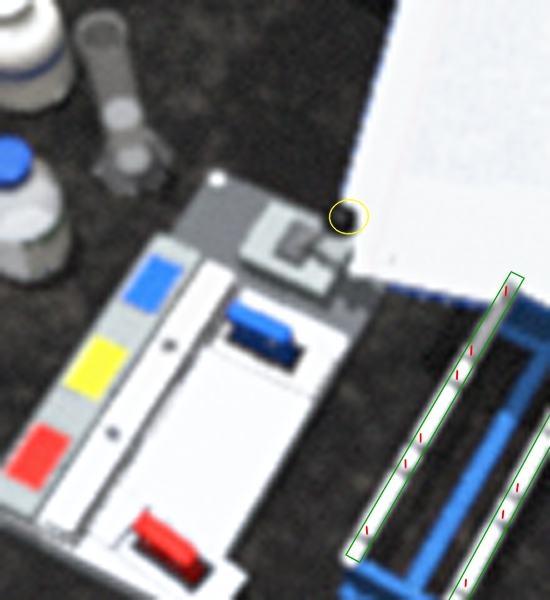

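The lever is back at its stop, but the red gauge has been knocked: its handle is now at crop (167,545), further out and left than before. That came after the clamp step: at 21.4 s it was still on its line, 3 s after the lever went over. Measuring red again.

```bash
python3 - <<'E'
from h import *
ims={n:cv2.imread(f'pics/{n}9_raw.png') for n in('top','scene')}
mt=mask(ims['top'],'red',(195,172,235,215));ms=mask(ims['scene'],'red',(263,278,290,302))
for m in(mt,ms):
    n,l,s,c=cv2.connectedComponentsWithStats(m);print(s[1:].tolist(),c[1:].round(1).tolist())
best=None
def res(q):
    r=[]
    for n,m in(('top',mt),('scene',ms)):
        k,l,s,c=cv2.connectedComponentsWithStats(m);i=1+np.argmax(s[1:,4]);b=(l==i)
        g=np.zeros_like(m);H=sil(n,*q,.03);cv2.fillPoly(g,[np.round(H*16).astype(np.int32)],255,cv2.LINE_AA,4)
        gb=cv2.GaussianBlur(g.astype(np.float32)/255,(0,0),1);bb=cv2.GaussianBlur(b.astype(np.float32),(0,0),1)
        r.append((gb-bb).ravel())
    return np.concatenate(r)
for y0 in(-20,-10,0,10,20):
    f=least_squares(res,[.585,.228,y0],x_scale=[.005,.005,10],diff_step=[2e-3,4e-3,.05]);print(y0,f.x.round(4),f.cost)
    if best is None or f.cost<best.cost: best=f
q=best.x
out=[]
for n,crop in(('top',(190,155,250,225)),('scene',(240,240,310,310))):
    for P in([],gauge(*q,.03)):
        overlay(n,ims[n],'pics/t.png',crop,4 if n=='scene' else 4,P);out.append(cv2.imread('pics/t.png')[:280])
cv2.imwrite('pics/ov11.png',cv2.resize(np.vstack([np.hstack(out)]),(800,430)) if 0 else np.hstack(out)[:, :]);print(np.hstack(out).shape)
E
```

```text
[[205, 188, 10, 15, 85]] [[210.1, 195.1]]
[[267, 282, 14, 15, 96]] [[273.3, 289.1]]
-20 [  0.5811   0.2402 -21.9063] 24.75222
-10 [  0.5812   0.2404 -16.8204] 24.89499
0 [0.5823 0.241  0.    ] 29.673082
10 [0.5784 0.2423 0.2799] 26.46759
20 [0.5807 0.2425 2.2736] 30.25027
(280, 1040, 3)
```

```bash
python3 -c "
import cv2;im=cv2.imread('pics/ov11.png');cv2.imwrite('pics/ov11b.png',cv2.resize(im,(800,int(im.shape[0]*800/im.shape[1]))) if im.shape[1]>800 else im)"
```

```text
(no output)
```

View pics/ov11b.png

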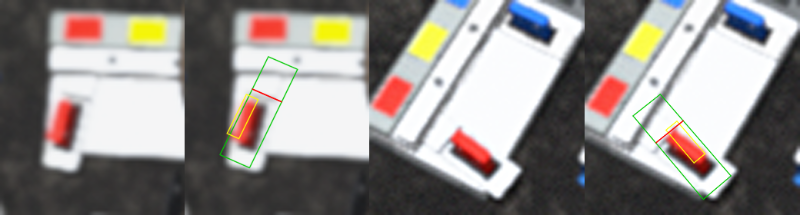

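Red now lies at ≈(0.580, 0.241) with yaw somewhere around -10 to -20°, its tail overhanging the ledge front. I've used my 16 views, so further checks will be numeric. First blue to the stand, while measuring red's yaw in numbers.

Emit:
arm_command(targets=[[[0,0,0,1,4,0,0.5],[0,0,0,2,8,0,0.5],[0,0,0,3,12,0,0.5],[0,0,0,4,16,0,0.5],[0,0,0,5,19.8,0,0.5],[0,0,0,6,23.6,0,0.5],[0,0,0,7,27.4,0,0.5],[0,0,0,7.5,29,0,0.5]]])

```text
clock: 26.83
tool_pos: [0.5892, 0.0611, 0.1942]
orientation: [180.0, -0.0, 179.2]
force: [0.3, 0.0, 1.0]
opening: 0.0436
```

```bash
python3 - <<'E'
from h import *
g=cv2.imread('pics/top9_raw.png')
gr=cv2.cvtColor(g,cv2.COLOR_BGR2GRAY)
print('cols',list(range(200,222)))
for y in range(184,214): print(y,' '.join(f'{v:3d}' for v in gr[y,200:222]))
m=mask(g,'red',(195,184,235,215));ys,xs=np.nonzero(m);w=px2w('top',np.c_[xs,ys],.06)[:,:2];u,s,v=np.linalg.svd(w-w.mean(0));print('pca yaw',np.degrees(np.arctan(v[0,1]/v[0,0])),w.mean(0))
g6=cv2.imread('pics/top6_raw.png');m=mask(g6,'red',(205,175,225,200));ys,xs=np.nonzero(m);w=px2w('top',np.c_[xs,ys],.06)[:,:2];u,s,v=np.linalg.svd(w-w.mean(0));print('pca at yaw -1.1:',np.degrees(np.arctan(v[0,1]/v[0,0])),w.mean(0))
E
```

```text
cols [200, 201, 202, 203, 204, 205, 206, 207, 208, 209, 210, 211, 212, 213, 214, 215, 216, 217, 218, 219, 220, 221]
184  50  51  55  58  70 115 187 234 243 241 237 237 240 242 243 243 244 245 245 243 239 241
185  49  50  53  57  70 123 199 238 243 238 225 217 218 220 226 232 236 239 241 240 239 242
186  47  48  51  54  71 127 206 239 242 237 225 211 200 197 202 208 211 214 218 227 238 243
187  48  48  48  52  70 129 206 236 236 221 201 191 188 192 198 200 200 201 203 216 235 244
188  49  49  49  52  70 130 203 231 222 183 156 152 155 158 163 171 190 215 224 226 237 244
189  50  51  50  52  73 132 202 226 205 159 129 121 116 107 107 121 162 216 234 237 241 244
190  49  51  51  53  80 141 204 221 190 145 122 112  92  74  70  91 149 216 237 241 243 245
191  48  50  49  55  87 149 205 213 177 136 119 107  81  61  62  94 158 219 236 241 244 245
192  48  49  49  57  95 158 204 202 165 129 115  99  70  55  66 108 175 223 235 241 244 245
193  48  48  47  58 101 163 201 192 155 127 114  93  64  54  72 124 193 229 238 242 244 245
194  49  49  48  60 106 167 198 179 144 125 115  88  58  56  79 
[... 1186 characters left out ...]
5 244 235 190 114  61  57  63  64  67
208  56  52  61  97 153 203 226 235 237 239 241 243 244 242 224 162  91  58  62  66  69  70
209  55  53  56  71 101 133 156 172 180 192 213 227 233 229 196 129  71  54  60  64  66  68
210  53  55  57  62  70  79  87  92  97 111 133 156 168 163 133  87  54  50  55  58  59  62
211  53  57  60  63  66  68  72  72  70  68  72  78  83  80  70  55  48  51  54  55  55  56
212  54  55  57  62  67  71  75  75  73  68  62  56  55  55  54  54  53  53  53  54  53  53
213  54  54  56  61  68  72  74  74  70  67  63  61  61  64  64  62  59  55  53  53  54  52
pca yaw -10.093268549587593 [0.575507   0.23828481]
pca at yaw -1.1: 4.009442623029341 [0.60003272 0.22187294]
```

Emit:
arm_command(targets=[[[0,0,0,0.5,2.45,0,0.5],[0,0,0,0.5,2.45,-3,0.5],[0,0,0,0.5,2.45,-6,0.5],[0,0,0,0.5,2.45,-9,0.5],[0,0,0,0.5,2.45,-12,0.5],[0,0,0,0.5,2.45,-14.1,0.5],[0,0,0,0.5,2.45,-14.1,0.5],[0,0,0,0.5,2.45,-14.1,0.5]]])

```text
clock: 27.5
tool_pos: [0.5929, 0.0806, 0.0527]
orientation: [-179.9, -0.2, 179.0]
force: [-0.0, -0.2, 1.2]
opening: 0.0437
```

Emit:
arm_command(targets=[[[0,0,0,0,0,0,0],[0,0,0,0,0,0,0],[0,0,0,0,0,0,0],[0,0,0,0,0,0,0],[0,0,0,0,0,0,0],[0,0,0,0,0,0,0],[0,0,0,0,0,0,0]]])

```text
clock: 28.08
tool_pos: [0.5945, 0.0815, 0.0544]
orientation: [179.9, 0.1, 179.0]
force: [-1.7, 5.6, 2.6]
opening: 0.0138
```

```bash
python3 - <<'E'
from h import *
w=px2w('top',[(203.7,208.5),(215.3,210.2)],.034)[:,:2];d=w[1]-w[0];print(w,np.linalg.norm(d),'yaw',np.degrees(np.arctan2(-d[0],-d[1])*-1) )
for yaw in(-8,-12,-15):
    c,s=np.cos(np.radians(yaw)),np.sin(np.radians(yaw));print(yaw,w.mean(0)+.045*np.array([c,s]))
    for n,b in(('top',(195,184,235,215)),('scene',(263,278,290,302))): print(hfit(cv2.imread(f'pics/{n}9_raw.png'),n,'red',b,.58,.24,yaw,.03))
t=T(.4304,.0888,-2.65);print('berths L M R',t([(0,.07,0),(0,0,0),(0,-.07,0)]))
E
```

```text
[[0.5340772  0.26365606]
 [0.52947968 0.22427556]] 0.039647966772934924 yaw -6.658911712548061
-8 [0.57634051 0.23770302]
(array([0.5762, 0.2394]), 85, 118)
(array([0.5783, 0.2431]), 96, 122)
-12 [0.57579509 0.23460979]
(array([0.5762, 0.2394]), 85, 118)
(array([0.5783, 0.2431]), 96, 118)
-15 [0.57524511 0.23231896]
(array([0.5762, 0.2395]), 85, 118)
(array([0.5783, 0.2431]), 96, 116)
berths L M R [[0.43363643 0.15872514 0.        ]
 [0.4304     0.0888     0.        ]
 [0.42716357 0.01887486 0.        ]]
```

Emit:
arm_command(targets=[[[0,0,0,-0.5,0.3,0,0],[0,0,0,-1.5,0.3,0,0],[0,0,0,-2.5,0.3,0,0],[0,0,0,-3.5,0.3,0,0],[0,0,0,-4.5,0.3,0,0],[0,0,0,-5.5,0.3,0,0],[0,0,0,-6,0.3,0,0],[0,0,0,-6,0.3,0,0]]])

```text
clock: 28.75
tool_pos: [0.5319, 0.0831, 0.0538]
orientation: [-180.0, -0.1, 179.0]
force: [-5.7, 3.5, 11.0]
opening: 0.014
```

Emit:
arm_command(targets=[[[0,0,0,0,0,3,0],[0,0,0,0,0,7,0],[0,0,0,0,0,10,0],[0,0,0,-3,-2,10,0],[0,0,0,-6,-4,10,0],[0,0,-0.027,-9,-6,10,0],[0,0,-0.027,-10.8,-6.6,10,0],[0,0,-0.027,-10.8,-6.6,10,0]]])

```text
clock: 29.42
tool_pos: [0.4204, 0.015, 0.1524]
orientation: [-180.0, -0.3, 177.3]
force: [-0.9, -0.2, -1.5]
opening: 0.0137
```

Emit:
arm_command(targets=[[[0,0,0,0,0,0,0],[0,0,0,0,0,0,0],[0,0,0,0,0,0,0]]])

```text
clock: 29.67
tool_pos: [0.4261, 0.0176, 0.1532]
orientation: [-180.0, -0.0, 177.4]
force: [0.6, 0.8, -0.5]
opening: 0.0131
```

```bash
python3 - <<'E'
from h import *
o=ctrl.get_obs();p=o['tool_pos'];y=o['orientation'][2]-180;z=p[2]-.0223
print(p,z)
g=cv2.cvtColor(ctrl.snapshot('top'),cv2.COLOR_BGR2GRAY);cv2.imwrite('pics/top10_raw.png',g)
t=T(p[0]+.0015,p[1],y,z)
# brightness along blade centre lines beyond tail and tip
for l,xs in(('tail',np.arange(-.065,-.02,.004)),('tip',np.arange(.03,.095,.004))):
    for yy in(-.012,0,.012):
        q=w2px('top',t(np.c_[xs,0*xs+yy,0*xs+.004])).astype(np.float32)
        print(l,yy,list(zip((xs*1000).astype(int).tolist(),cv2.remap(g,q[None,:,0].copy(),q[None,:,1].copy(),1)[0].tolist())))
E
```

```text
[0.42613856 0.01760835 0.15322902] 0.1309290173282614
tail -0.012 [(-65, 36), (-61, 36), (-56, 35), (-52, 35), (-48, 54), (-44, 116), (-40, 156), (-36, 145), (-32, 151), (-28, 150), (-24, 108), (-20, 69)]
tail 0 [(-65, 34), (-61, 36), (-56, 38), (-52, 38), (-48, 55), (-44, 107), (-40, 134), (-36, 112), (-32, 72), (-28, 61), (-24, 93), (-20, 109)]
tail 0.012 [(-65, 37), (-61, 37), (-56, 36), (-52, 37), (-48, 68), (-44, 118), (-40, 118), (-36, 92), (-32, 110), (-28, 118), (-24, 84), (-20, 54)]
tip -0.012 [(30, 51), (34, 52), (38, 54), (42, 57), (46, 66), (50, 80), (54, 103), (58, 131), (62, 170), (66, 206), (70, 222), (74, 190), (78, 101), (82, 53), (86, 52), (90, 56), (94, 56)]
tip 0 [(30, 110), (34, 115), (38, 120), (42, 125), (46, 125), (50, 123), (54, 121), (58, 116), (62, 111), (66, 104), (70, 98), (74, 99), (78, 123), (82, 140), (86, 116), (90, 77), (94, 56)]
tip 0.012 [(30, 108), (34, 105), (38, 99), (42, 99), (46, 100), (50, 99), (54, 98), (58, 98), (62, 101), (66, 106), (70, 110), (74, 115), (78, 123), (82, 130), (86, 135), (90, 123), (94, 97)]
```

The blade is level and where expected in the hand (tail edge at -45, tip edge at +77 mm). Before lowering I'll check the pin positions along the bars, since lateral clearance is only ±4 mm.

```bash
python3 - <<'E'
from h import *
t=T(.4304,.0888,-2.65);ys=np.arange(-.13,.1301,.004)
for n in('top','scene'):
    g=cv2.cvtColor(cv2.imread(f'pics/{n}0_raw.png'),cv2.COLOR_BGR2GRAY)
    for b in(-.035,.035):
      r=0
      for z in(.06,.067,.074) if 0 else (.06,):
        q=w2px(n,t(np.c_[0*ys+b,ys,0*ys+z])).astype(np.float32)
        r=cv2.remap(g,q[None,:,0].copy(),q[None,:,1].copy(),2)[0]
      print(n,b,' '.join(f'{int(round(y*1000))}:{v}' for y,v in zip(ys,r)))
E
```

```text
top -0.035 -130:52 -126:55 -122:88 -118:115 -114:137 -110:204 -106:232 -102:235 -98:227 -94:222 -90:230 -86:237 -82:237 -78:236 -74:234 -70:232 -66:233 -62:236 -58:239 -54:239 -50:236 -46:214 -42:218 -38:234 -34:235 -30:225 -26:195 -22:217 -18:236 -14:239 -10:239 -6:238 -2:237 2:236 6:235 10:234 14:233 18:233 22:221 26:208 30:225 34:233 38:233 42:213 46:186 50:207 54:227 58:235 62:237 66:238 70:238 74:237 78:235 82:234 86:232 90:223 94:196 98:202 102:228 106:235 110:227 114:169 118:85 122:49 126:45 130:46
top 0.035 -130:235 -126:234 -122:226 -118:185 -114:157 -110:211 -106:233 -102:229 -98:205 -94:207 -90:231 -86:238 -82:239 -78:239 -74:238 -70:237 -66:236 -62:235 -58:234 -54:235 -50:230 -46:213 -42:220 -38:235 -34:238 -30:231 -26:195 -22:204 -18:228 -14:236 -10:239 -6:239 -2:240 2:239 6:238 10:238 14:238 18:234 22:217 26:213 30:230 34:238 38:236 42:219 46:192 50:219 54:235 58:237 62:237 66:237 70:238 74:238 78:238 82:236 86:235 90:223 94:189 98:197 102:226 106:234 110:220 114:145 118:66 122:45 126:47 130:49
scene -0.035 -130:55 -126:75 -122:121 -118:171 -114:217 -110:234 -106:255 -1
[... 254 characters left out ...]
:175 34:254 38:255 42:255 46:213 50:177 54:255 58:255 62:255 66:255 70:255 74:255 78:255 82:255 86:255 90:255 94:255 98:201 102:204 106:255 110:255 114:255 118:190 122:48 126:35 130:67
scene 0.035 -130:248 -126:247 -122:247 -118:247 -114:247 -110:249 -106:249 -102:253 -98:241 -94:183 -90:202 -86:255 -82:255 -78:255 -74:255 -70:255 -66:255 -62:255 -58:255 -54:255 -50:255 -46:230 -42:179 -38:245 -34:255 -30:255 -26:232 -22:163 -18:228 -14:255 -10:255 -6:255 -2:255 2:255 6:255 10:255 14:255 18:255 22:252 26:213 30:180 34:252 38:255 42:251 46:210 50:179 54:251 58:255 62:255 66:255 70:255 74:255 78:255 82:255 86:255 90:255 94:243 98:162 102:226 106:255 110:255 114:255 118:170 122:51 126:42 130:48
```

Pin notches measured at -97, -45, -25, +26, +46 and +95 mm against the expected ±25/45/95, so the stand pose is good to about 1 mm. Lowering into the right berth.

Emit:
arm_command(targets=[[[0,0,0,0,0.12,-2,0],[0,0,0,0,0.12,-4,0],[0,0,0,0,0.12,-5.5,0],[0,0,0,0,0.12,-6.5,0],[0,0,0,0,0.12,-6.9,0],[0,0,0,0,0.12,-7,0],[0,0,0,0,0.12,-7,0],[0,0,0,0,0.12,-7,0]]])

```text
clock: 30.38
tool_pos: [0.4263, 0.0188, 0.0835]
orientation: [-180.0, -0.0, 177.4]
force: [-0.6, 0.2, -0.7]
opening: 0.0135
```

Emit:
arm_command(targets=[[[0,0,0,0,0,-0.05,0],[0,0,0,0,0,-0.05,0],[0,0,0,0,0,-0.05,0.5],[0,0,0,0,0,-0.05,0.5],[0,0,0,0,0,-0.05,0.5],[0,0,0,0,0,-0.05,0.5],[0,0,0,0,0,-0.05,0.5]]])

```text
clock: 30.97
tool_pos: [0.426, 0.0186, 0.083]
orientation: [-180.0, 0.0, 177.4]
force: [-0.3, -0.2, 0.2]
opening: 0.0408
```

Emit:
arm_command(targets=[[[0,0,0,0,0,2,0.5],[0,0,0,0,0,5,0.5],[0,0,0,0,0,9,0.5],[0,0,0,0,0,11,0.5],[0,0,-0.06,3,4,11,0.5],[0,0,-0.12,5.5,7,11,0.5],[0,0,-0.13,8,10,11,0.5],[0,0,-0.13,10,13,11,0.5]]])

```text
clock: 31.63
tool_pos: [0.5273, 0.1501, 0.1934]
orientation: [180.0, 0.1, 169.9]
force: [1.3, -0.5, 0.3]
opening: 0.0439
```

```bash
python3 - <<'E'
from h import *
o=ctrl.get_obs();print(o['clock'],o['tool_pos'],o['orientation'])
ims={n:ctrl.snapshot(n) for n in('top','scene')}
for n in ims: cv2.imwrite(f'pics/{n}11_raw.png',ims[n])
for n in ims:
    q=w2px(n,[(.4272,.0189,.085)])[0];b=[int(v) for v in(q[0]-12,q[1]-12,q[0]+12,q[1]+12)]
    print(n,hfit(ims[n],n,'blue',b,.4272,.0189,-2.65,.06))
    q=w2px(n,[(.577,.24,.055)])[0];b=[int(v) for v in(q[0]-10,q[1]-11,q[0]+14,q[1]+14)]
    print(n,'red',hfit(ims[n],n,'red',b,.577,.24,-9,.03))
E
```

```text
31.6333 [0.52733727 0.15007221 0.19337174] [1.79958041e+02 5.44025798e-02 1.69889695e+02]
top (array([0.4242, 0.0203]), 149, 88)h.py:65: RuntimeWarning: invalid value encountered in divide
  m=mask(im,col,box);M=cv2.moments(m,True);c=np.array([M['m10'],M['m01']])/M['m00']
Traceback (most recent call last):
  File "h.py", line 67, in hfit
    q=least_squares(f,[x,y],diff_step=1e-3).x
      ~~~~~~~~~~~~~^^^^^^^^^^^^^^^^^^^^^^^^
ValueError: Residuals are not finite in the initial point.
```

Emit:
arm_command(targets=[[[0,0,0.02,2.5,4,0,0.6],[0,0,0.02,5,8,0,0.6],[0,0,0.02,5,9,0,0.6],[0,0,0.02,5,9,-4,0.6],[0,0,0.02,5,9,-8,0.6],[0,0,0.02,5,9,-8,0.6],[0,0,0.02,5,9,-8,0.6],[0,0,0.02,5,9,-8,0.6]]])

```text
clock: 32.4
tool_pos: [0.5769, 0.2387, 0.1149]
orientation: [180.0, 0.1, 171.1]
force: [0.8, -1.0, 0.4]
opening: 0.0528
```

```bash
python3 - <<'E'
from h import *
o=ctrl.get_obs();print(o['clock'],o['tool_pos'],o['orientation'])
ims={n:ctrl.snapshot(n) for n in('top','scene')}
for n in ims:
    m=mask(ims[n],'red',(190,172,240,220) if n=='top' else (255,278,300,310));k,l,s,c=cv2.connectedComponentsWithStats(m)
    print(n,s[1:].tolist(),c[1:].round(1).tolist())
E
```

```text
32.4 [0.57685206 0.23867733 0.11489301] [1.79981765e+02 8.80346553e-02 1.71131608e+02]
top [] []
scene [] []
```

Emit:
arm_command(targets=[[[0,0,0,0,0.1,-2,0.6],[0,0,0,0,0.1,-4,0.6],[0,0,0,0,0.1,-5.5,0.6],[0,0,0,0,0.1,-6.1,0.6],[0,0,0,0,0.1,-6.1,0.6],[0,0,0,0,0.1,-6.1,0],[0,0,0,0,0.1,-6.1,0],[0,0,0,0,0.1,-6.1,0]]])

```text
clock: 33.17
tool_pos: [0.5767, 0.2401, 0.0536]
orientation: [179.9, 0.1, 171.1]
force: [0.4, -0.5, -0.2]
opening: 0.0377
```

Emit:
arm_command(targets=[[[0,0,0,0,0,0,0],[0,0,0,0,0,0,0],[0,0,0,0,0,0,0],[0,0,0,0,0,0,0],[0,0,0,0,0,0,0]]])

```text
clock: 33.58
tool_pos: [0.576, 0.2397, 0.0523]
orientation: [180.0, 0.0, 171.1]
force: [-0.7, 0.8, 1.7]
opening: 0.0138
```

Emit:
arm_command(targets=[[[0,0,0,-0.5,0.1,0.1,0],[0,0,0,-1.5,0.2,0.1,0],[0,0,0,-2.5,0.4,0.1,0],[0,0,0,-3.5,0.6,0.1,0],[0,0,0,-4.5,0.7,0.1,0],[0,0,0,-5,0.8,0.1,0],[0,0,0,-5,0.8,2,0],[0,0,0,-5,0.8,5,0]]])

```text
clock: 34.25
tool_pos: [0.5232, 0.2464, 0.0998]
orientation: [-179.7, -0.2, 171.1]
force: [0.1, 0.3, -1.2]
opening: 0.0137
```

Emit:
arm_command(targets=[[[0,0,0,0,0,3,0],[0,0,0,0,0,5,0],[0,0,0.05,-2.5,-2.5,5,0],[0,0,0.109,-5,-5,5,0],[0,0,0.109,-7.5,-7.5,5,0],[0,0,0.109,-9.2,-8.8,5,0],[0,0,0.109,-9.2,-8.8,5,0],[0,0,0.109,-9.2,-8.8,5,0]]])

```text
clock: 34.92
tool_pos: [0.433, 0.1591, 0.1527]
orientation: [179.9, 0.1, 177.4]
force: [0.5, 0.2, -1.6]
opening: 0.0136
```

```bash
python3 - <<'E'
from h import *
o=ctrl.get_obs();p=o['tool_pos'];y=o['orientation'][2]-180;z=p[2]-.0223
print(p,o['orientation'],o['force'],o['opening'])
g=cv2.cvtColor(ctrl.snapshot('top'),cv2.COLOR_BGR2GRAY);cv2.imwrite('pics/top12_raw.png',g)
t=T(p[0],p[1],y,z)
for l,xs in(('tail',np.arange(-.065,-.02,.004)),('tip',np.arange(.05,.095,.004))):
    for yy in(-.012,0,.012):
        q=w2px('top',t(np.c_[xs,0*xs+yy,0*xs+.004])).astype(np.float32)
        print(l,yy,' '.join(f'{int(round(a*1000))}:{v}' for a,v in zip(xs,cv2.remap(g,q[None,:,0].copy(),q[None,:,1].copy(),1)[0])))
xs=np.arange(-.03,.031,.003)
for a in(-.04,-.036):
    q=w2px('top',t(np.c_[0*xs+a,xs,0*xs+.004])).astype(np.float32);print('across',a,' '.join(f'{int(round(x*1000))}:{v}' for x,v in zip(xs,cv2.remap(g,q[None,:,0].copy(),q[None,:,1].copy(),1)[0])))
E
```

```text
[0.4330425  0.15912025 0.15273325] [1.79924303e+02 6.91549621e-02 1.77371128e+02] [ 0.4625144   0.1777087  -1.57657202] 0.013628244566728969
tail -0.012 -65:31 -61:34 -57:36 -53:38 -49:46 -45:82 -41:117 -37:120 -33:124 -29:158 -25:178 -21:181
tail 0 -65:33 -61:32 -57:34 -53:33 -49:40 -45:74 -41:111 -37:126 -33:161 -29:197 -25:201 -21:199
tail 0.012 -65:31 -61:30 -57:30 -53:29 -49:35 -45:69 -41:109 -37:125 -33:149 -29:176 -25:177 -21:155
tip -0.012 50:195 54:215 58:231 62:239 66:240 70:239 74:225 78:156 82:66 86:44 90:42 94:45
tip 0 50:241 54:241 58:239 62:238 66:238 70:237 74:225 78:146 82:67 86:50 90:48 94:63
tip 0.012 50:191 54:225 58:231 62:221 66:223 70:224 74:204 78:121 82:59 86:51 90:55 94:72
across -0.04 -30:101 -27:105 -24:106 -21:110 -18:118 -15:122 -12:121 -9:120 -6:119 -3:117 0:114 3:113 6:114 9:115 12:114 15:111 18:106 21:99 24:82 27:59 30:45
across -0.036 -30:123 -27:122 -24:113 -21:103 -18:102 -15:107 -12:118 -9:130 -6:139 -3:139 0:131 3:124 6:122 9:124 12:128 15:131 18:133 21:126 24:108 27:77 30:54
```

The red gauge is square in the hand (tail -45, tip +78 mm). Lowering into the left berth.

Emit:
arm_command(targets=[[[0,0,0,0,-0.04,-2,0],[0,0,0,0,-0.04,-4,0],[0,0,0,0,-0.04,-5.5,0],[0,0,0,0,-0.04,-6.4,0],[0,0,0,0,-0.04,-6.8,0],[0,0,0,0,-0.04,-6.9,0],[0,0,0,0,-0.04,-6.9,0],[0,0,0,0,-0.04,-6.9,0]]])

```text
clock: 35.63
tool_pos: [0.4344, 0.1597, 0.0837]
orientation: [180.0, 0.1, 177.4]
force: [0.3, -0.4, -1.6]
opening: 0.0137
```

Emit:
arm_command(targets=[[[0,0,0,0,0,-0.1,0],[0,0,0,0,0,-0.1,0],[0,0,0,0,0,-0.1,0.5],[0,0,0,0,0,-0.1,0.5],[0,0,0,0,0,-0.1,0.5],[0,0,0,0,0,-0.1,0.5],[0,0,0,0,0,-0.1,0.5]]])

```text
clock: 36.22
tool_pos: [0.4339, 0.1592, 0.0822]
orientation: [180.0, 0.0, 177.4]
force: [-0.3, -0.2, 0.5]
opening: 0.041
```

Emit:
arm_command(targets=[[[0,0,0,0,0,2,0.5],[0,0,0,0,0,5,0.5],[0,0,0,0,0,9,0.5],[0,0,0,0,0,13,0.5],[0,0,0,2,-4,13,0.5],[0,0,0,4,-8,13,0.5],[0,0,0,6,-12,13,0.5],[0,0,0,8,-16,13,0.5]]])

```text
clock: 36.88
tool_pos: [0.509, 0.0088, 0.2127]
orientation: [180.0, 0.1, 177.4]
force: [1.1, 1.2, 0.4]
opening: 0.0438
```

Emit:
arm_command(targets=[[[0,0,0,0,-4,0,0.5],[0,0,0,0,-8,0,0.5],[0,0,0,0,-12,0,0.5],[0,0,0,0,-16,0,0.5],[0,0,0,0,-20,0,0.5],[0,0,0,0,-24,0,0.5],[0,0,0,0,-28,0,0.5],[0,0,0,0,-28,0,0.5]]])

```text
clock: 37.55
tool_pos: [0.5076, -0.2755, 0.2114]
orientation: [-179.9, -0.1, 177.1]
force: [0.8, 0.6, -0.9]
opening: 0.0434
```

```bash
python3 - <<'E'
from h import *
o=ctrl.get_obs();print(o['clock'],o['tool_pos'],o['force'])
ims={n:ctrl.snapshot(n) for n in('top','scene')}
B=T(.4304,.0888,-2.65)
for n in ims: cv2.imwrite(f'pics/{n}13_raw.png',ims[n])
for c,w in(('red',.07),('blue',-.07)):
    e=B([(0,w,0)])[0]
    for n in ims:
        q=w2px(n,[(e[0],e[1],.085)])[0];b=[int(v) for v in(q[0]-10,q[1]-11,q[0]+10,q[1]+11)]
        m=mask(ims[n],c,b);k,l,s,ce=cv2.connectedComponentsWithStats(m)
        try:r=hfit(ims[n],n,c,b,e[0],e[1],-2.65,.06)
        except Exception: r='hidden'
        print(c,n,'exp',e[:2].round(4),'fit',r,s[1:].tolist())
    g=cv2.cvtColor(ims['top'],cv2.COLOR_BGR2GRAY);t=T(e[0],e[1],-2.65,.06)
    for l,xs in(('tail',np.arange(-.065,-.02,.004)),('tip',np.arange(.05,.095,.004))):
        q=w2px('top',t(np.c_[xs,0*xs,0*xs+.004])).astype(np.float32);print(l,' '.join(f'{int(round(a*1000))}:{v}' for a,v in zip(xs,cv2.remap(g,q[None,:,0].copy(),q[None,:,1].copy(),1)[0])))
    for a in(-.015+.0,.06,-.04):
        xs=np.arange(-.036,.037,.004)
        for n in('top','scene'):
            gg=cv2.cvtColor(ims[n],cv2.COLOR_BGR2GRAY)
            q=w2px(n,t(np.c_[0*xs+a,xs,0*xs+.004])).astype(np.float32);print(n,'across',a,' '.join(f'{int(round(x*1000))}:{v}' for x,v in zip(xs,cv2.remap(gg,q[None,:,0].copy(),q[None,:,1].copy(),1)[0])))
E
```

```text
37.55 [ 0.50764448 -0.27551242  0.2113886 ] [ 0.81098712  0.5649672  -0.88066731]
red top exp [0.4336 0.1587] fit (array([0.4353, 0.1578]), 89, 111) [[227, 231, 7, 15, 89]]
red scene exp [0.4336 0.1587] fit (array([0.4374, 0.1591]), 133, 138) [[319, 275, 14, 14, 133]]
tail -65:56 -61:59 -57:62 -53:58 -49:75 -45:164 -41:235 -37:245 -33:245 -29:236 -25:170 -21:99
tip 50:245 54:245 58:245 62:245 66:245 70:245 74:238 78:166 82:79 86:55 90:52 94:52
top across -0.015 -36:68 -32:60 -28:55 -24:102 -20:193 -16:227 -12:182 -8:102 -4:71 0:92 4:121 8:141 12:162 16:158 20:115 24:73 28:72 32:107 36:117
scene across -0.015 -36:62 -32:68 -28:64 -24:61 -20:77 -16:154 -12:178 -8:103 -4:56 0:42 4:40 8:60 12:171 16:251 20:220 24:66 28:23 32:33 36:42
top across 0.06 -36:68 -32:55 -28:50 -24:89 -20:177 -16:237 -12:245 -8:245 -4:245 0:245 4:245 8:245 12:241 16:209 20:125 24:62 28:50 32:52 36:54
scene across 0.06 -36:50 -32:55 -28:50 -24:44 -20:69 -16:192 -12:255 -8:254 -4:252 0:252 4:252 8:252 12:254 16:255 20:215 24:72 28:32 32:45 36:51
top across -0.04 -36:193 -32:180 -28:153 -24:138 -20:179 -16:225 -12:
[... 940 characters left out ...]
0:114 -16:115 -12:115 -8:115 -4:114 0:112 4:111 8:108 12:106 16:103 20:99 24:92 28:81 32:66 36:49
scene across 0.06 -36:247 -32:248 -28:248 -24:248 -20:248 -16:226 -12:177 -8:225 -4:251 0:252 4:252 8:252 12:254 16:255 20:201 24:82 28:29 32:35 36:38
top across -0.04 -36:118 -32:118 -28:118 -24:119 -20:119 -16:117 -12:117 -8:116 -4:116 0:116 4:116 8:115 12:115 16:114 20:112 24:109 28:107 32:104 36:100
scene across -0.04 -36:83 -32:83 -28:101 -24:100 -20:112 -16:188 -12:242 -8:242 -4:243 0:239 4:240 8:239 12:245 16:238 20:188 24:146 28:108 32:116 36:153h.py:65: RuntimeWarning: invalid value encountered in divide
  m=mask(im,col,box);M=cv2.moments(m,True);c=np.array([M['m10'],M['m01']])/M['m00']
```

Both gauges are centred (edges about ±19 mm about the berth lines, handles within 2–4 mm of nominal). The last check is whether the lever moved when the gripper passed over it to fetch blue.

```bash
python3 - <<'E'
from h import *
t=T(.633,.1545,-1.1);a=cv2.imread('pics/scene9_raw.png',0);b=cv2.imread('pics/scene13_raw.png',0)
for l in(0,.15,.3):
    q=w2px('scene',t([(-.02+.08*np.sin(l-.5),-.15,.034+.08*np.cos(l-.5))]))[0];x,y=q.round().astype(int)
    print(l,q.round(1),'then',a[y-1:y+2,x-1:x+2].mean().round(),'now',b[y-1:y+2,x-1:x+2].mean().round())
d=np.abs(a[205:245,285:320].astype(int)-b[205:245,285:320]);print('max/mean diff round lever',d.max(),d.mean().round(1))
# glassware: shift against the first picture
i0=cv2.imread('pics/scene0_raw.png',0)
for n,(x0,y0,x1,y1) in dict(beaker=(270,318,302,354),cyl=(250,178,280,222)).items():
    r=cv2.matchTemplate(b[y0-8:y1+8,x0-8:x1+8],i0[y0:y1,x0:x1],cv2.TM_CCOEFF_NORMED);print(n,cv2.minMaxLoc(r)[1],cv2.minMaxLoc(r)[3],'(8,8)=unmoved')
E
```

```text
0 [309.3 222.8] then 46.0 now 46.0
0.15 [306.4 220.8] then 37.0 now 36.0
0.3 [303.3 219. ] then 39.0 now 38.0
max/mean diff round lever 180 5.2
beaker 0.9983513951301575 (8, 8) (8,8)=unmoved
cyl 0.9968172311782837 (8, 8) (8,8)=unmoved
```

```bash
python3 -c "
from plant import ctrl
ctrl.close_job(); print(ctrl.get_obs()['clock'])"
```

```text
the job is handed in; nothing more can be done
the job is handed in; nothing more can be done
```

The job is handed in, at about 38 s of robot time. Only the red and blue gauges were there; yellow was absent.

- **Setting at the lines:** I set both gauges in their bays. Red measured about 1.5 mm deep and blue about 0.3 mm deep, against the 6 mm allowed.
- **Clamping:** I pushed the lever over until it met its far stop, at about 9 N. It stayed over for more than 4 s, and a picture at 21.4 s showed both gauges unmoved. I then pulled it back until it met its near stop, at about 8 N.
- **Knock:** The first picture after the release showed the red gauge knocked about 2–3 cm aside, still on the ledge. I located it again and picked it up from there.
- **Stand:** I laid blue in the right berth and red in the left one.

**Last checks:**
- **Gauges:** Both handles measured within about 4 mm of the berth midpoints, and the blade edges were centred to 1–2 mm.
- **Lever and glassware:** The lever looked the same as just after the release, and the beaker and cylinder had not moved.
- **Disagreements:** The two cameras disagreed by 2–4 mm on some positions. At the end the arm hid blue from the top camera, so its final position rests on the scene camera alone.

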